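# Push a row of tube offcuts home in the stop jig and close the keeper

## Robot

A 6-joint arm with a two-finger parallel gripper is mounted at the origin on the work surface; the furniture and walls round the work are solid. World frame = base frame: x ahead of the robot, y to its left, z up, the work surface at z = 0. Lengths are in m, angles in rad, forces in N, time in s.
With the tool pointing down it reaches from about 0.375 to 0.9 m from the base axis. Payload 3.1 kg.
Tool frame: the origin (TCP) lies at the very end of the fingers, on their centre line; the grasp point (between the pads) lies 19 mm behind it; x points along the fingers, y is the direction in which the jaws open and shut, and the axes are right-handed (so a half turn about x gives the same grasp; the last joint's range is limited). The gripper opens to 87 mm and grips with 3 to 60 N. Pads are 19 mm wide; open, the fingers measure 117 mm over their backs; the gripper's body (75 mm by 190 mm) begins 51 mm behind the grasp point.
Start: joints at [1.006, 0.527, 1.433, -0, 1.181, -0.178], TCP at [0.236, 0.579, 0.194] pointing down, gripper open.
Joint ranges: [-3.08, 3.08], [-0.75, 2.2], [0.22, 2.44], [-1.43, 4.57], [0, 2.65], [-2.85, 2.85]. Speed limits (rad/s): [2.79, 2.79, 3.14, 3.14, 3.14, 3.14].

## Interface

Orientations are given as a 3x3 rotation matrix whose columns are the frame's x, y, z axes.
In Python, from plant import arm, viewer, close_job gives the robot as it stands. The module is installed in compiled form; this text tells all that it offers.
- The arm moves only by the tool step_arm, never from a script. Its arguments are lists of equal length, an entry for each row: "claw": the closure, from 0 (fully open) to 1 (shut); "dp": the shift along the tool's x, y, z in units of 40 mm (1.0 is 40 mm), a list of three; "twist": the turn, a rotation vector about the tool's x, y, z in units of 5 degrees (1.0 is 5 degrees), a list of three. In form: {"claw": [claw, ...], "dp": [[dx, dy, dz], ...], "twist": [[rx, ry, rz], ...]}. A call has 1 to 10 rows; each row shifts and turns the pose as measured when the row begins, along the tool's axes as they then stand; what a row does not reach is not made up. A row lasts 1/10 s, in which the tool goes at most 50 mm and 8.59 degrees, less where a joint would pass 70% of its speed; a pose out of reach is approached as far as the arm can. A call is refused whole if a number of a shift passes 1 or a number of a turn 1, either way. A call with a gripper value outside its range is refused whole. The fingers move at their own pace and stop on an object; "squeeze" is the grip in N (left out, the last holds). Time passes only in rows, so rows that do not move let the fingers close. It gives the time, the measured TCP pose, the force and the opening at its end, in the units of the state.
- arm.observe(): the state, without advancing time (a new reading comes with each control period).
- viewer.grab_frame(name): name is "scene" or "top"; returns the picture (384x512x3 uint8, blue, green, red); there is no depth.
- viewer.camera_info(name): a dict with "K" (3x3 intrinsics, pixels), "k1" (the pictures are not rectified: a ray, as slopes to the right and down, at radius r is drawn at 1 + k1 r^2 times it, then the intrinsics apply), "eye" and "attitude" of the camera in the world. Camera axes: x right, y down, z forward; pixel columns grow to the right and rows downward; lengths in m; the calibration is good to about 2 mm. A picture is of the moment at which its call begins. camera_info takes no time and is no camera call.
- close_job(): hands the job in, once; it reports no verdict.
The state is a dict: "clock": time; "joints": joint angles; "qd": joint speeds; "joint_torque": joint torques, N m; "position": TCP position; "eef_rot": TCP orientation; "force": force on the tool from outside, world axes, zero at the start; "wrist_torque": the same for the moment, N m; "width": finger opening in m.
Only numpy, scipy, OpenCV 4.12 (cv2) and the standard library are available. Lean on these libraries where they do the work, as an engineer would, in place of code of your own. Each camera call takes 0.05 s, during which the arm holds its last target.

## Task

Push the row of three square tubes along the rail, as one touching train and by the last tube only, until the front tube is fully home against the blue end stop. Then swing the red keeper arm shut across the track behind the row and leave it there. Only push: do not pick up any tube, and leave the other things on the bench where they are.

Things in the scene. Friction and masses are not known exactly. Their poses are not given: they have to be found in the camera images.
- jig: fixed stop jig, turned on the bench. Grey base plate 105 x 440 mm (x, y), 6 mm thick; origin on the bench under it; +y runs along the rail to the end stop. Steel rail at jig x = 0 to 10 mm; tubes lie on its -x side, against the face x = 0. Rail top 34 mm above the bench from y = -62 to +200 mm, only 15 mm from y = -65 to -210 mm
- stop_face (a point): point on the face of the blue end stop (62 mm wide, 18 mm thick, 40 mm above the bench; face at jig y = +200 mm), at plate level, 12.5 mm in front of the rail, where the front tube's end must arrive; axes as the jig's
- tube_front: rusty square steel tube, 25 x 25 mm, 90 mm long along its y axis, about 0.14 kg, lying on the plate beside the rail; origin at the centre of its underside; its +y end points to the stop. First of the row, nearest the stop, 60 to 110 mm short of it at the start
- tube_middle: the same kind of tube, second in the row, end to end with tube_front (gap under 1.5 mm at the start)
- tube_rear: the same kind of tube, last in the row, end to end with tube_middle (gap under 1.5 mm at the start); its -y end, facing away from the stop, is free and is the face to push. Push along the rail
- tube_front_nose (a point): centre of tube_front's end face towards the stop (12.5 mm above its underside)
- tube_front_tail (a point): centre of tube_front's other end face
- tube_middle_nose (a point): centre of tube_middle's end face towards the stop
- tube_middle_tail (a point): centre of tube_middle's other end face
- tube_rear_nose (a point): centre of tube_rear's end face towards the stop
- tube_rear_tail (a point): centre of tube_rear's free end face, the one to push
- keeper (a joint): hinge of the red keeper arm, upright axis, rad. 0 = shut against its limit, square across the track, pointing to jig -x, its face 3.5 mm behind a row that is home; grows as it opens, anticlockwise from above; at 1.57 it points to jig -y. Starts at 1.6 to 2.1; most 2.3. Stays where left (light friction, under 1 N at the tip). Can shut only once the row is home
- keeper_pivot (a point): point on the keeper's hinge axis, at jig x = +26 mm, y = -77 mm, 27.5 mm above the bench; round hub 20 mm across (24 mm at its foot), up to 38 mm above the bench (43 mm with its bolt head)
- keeper_tip (a point): outer end of the keeper arm, 85 mm from the hinge axis, 27.5 mm above the bench. The arm is a flat bar on edge, 7 mm thick, from 18.5 to 36.5 mm above the bench
- tape_measure: yellow tape measure, 39 x 90 x 62 mm, loose bystander; origin under its centre
- nut: grey hex nut, 42 x 36 x 18 mm, loose bystander; origin under its centre
- spare_tube: grey square tube offcut, 40 x 40 mm, 110 mm long along its y axis, loose bystander behind the rail, not part of the row; origin under its centre
Not all that is in view belongs to the job. What is shaped like the tube_middle but green or purple is not meant.

How it is judged:
By the outcome, as a careful person would: the job done as asked, in the order asked, and still so for the second after the job is handed in, with the robot touching nothing.
It also fails if it takes over 51 s, if anything falls off the work surface, if the arm or the gripper's body presses on something with over 40 N, if the wrist force passes 120 N, or if a joint passes its speed limit or range.

## Working session

There is one attempt and no reset: what is moved stays moved. The work goes in short steps, Python scripts to look and compute and a tool call to move; the robot and the scene stay as the last step left them, time stands still between calls to the robot, and variables do not carry over. Pictures are saved under pics/ and viewed, and the job is handed in when it is done.

Besides the shell and the picture viewer there is one more tool, called after "Emit:" by a JSON object that holds its "name" and its "arguments", one argument or row to a line. step_arm: Moves the arm, as the interface text tells. Its arguments: {"type":"object","properties":{"claw":{"type":"array","items":{"type":"number"}},"dp":{"type":"array","items":{"type":"array","items":{"type":"number"}}},"twist":{"type":"array","items":{"type":"array","items":{"type":"number"}}},"squeeze":{"type":"number"}},"required":["claw","dp","twist"]}

```bash
mkdir -p pics; python3 - <<'E'
from plant import arm, viewer
import cv2
s=arm.observe()
for k in s: print(k,s[k])
for n in("scene","top"):
    print(n,viewer.camera_info(n)); cv2.imwrite(f"pics/{n}0.png",viewer.grab_frame(n))
E
```

```text
clock 0.0
joints [ 1.00548640e+00  5.28440490e-01  1.43390952e+00 -2.06123926e-05
  1.18136713e+00 -1.78511348e-01]
qd [-8.94752263e-04  4.44800966e-04 -1.55033621e-03  2.88575615e-05
 -1.55867628e-03  1.71439413e-03]
joint_torque [ 1.16029027e-03 -4.40050042e+01 -1.76587969e+01  6.33771345e-02
  5.83615224e-02 -1.79914496e-04]
position [0.23532157 0.57815467 0.19268516]
eef_rot [[-1.12193511e-03  3.77217011e-01  9.26124218e-01]
 [-1.80417573e-03  9.26122530e-01 -3.77218509e-01]
 [-9.99997743e-01 -2.09410553e-03 -3.58483607e-04]]
force [-0.49817367  0.04809574  0.28606797]
wrist_torque [ 0.05681792  0.0305813  -0.01733505]
width 0.08712164659516795
scene {'K': array([[386.36108196,   0.        , 253.77724768],
       [  0.        , 386.36108196, 189.94649206],
       [  0.        ,   0.        ,   1.        ]]), 'k1': -0.042629246261271035, 'eye': array([-0.05133268, -0.34983162,  0.68341632]), 'attitude': array([[ 0.60866342, -0.4841448 ,  0.62859578],
       [-0.79340921, -0.37692312,  0.47794433],
       [ 0.00553801, -0.78964091, -0.61354426]])}
top {'K': array([[436.87000325,   0.        , 256.80971775],
       [  0.        , 436.87000325, 193.66491776],
       [  0.        ,   0.        ,   1.        ]]), 'k1': -0.16060836031711379, 'eye': array([0.35872464, 0.14902661, 1.42065409]), 'attitude': array([[-0.00970411, -0.98678011,  0.16177408],
       [-0.99991588,  0.01096819,  0.00692264],
       [-0.0086055 , -0.1616933 , -0.98680354]])}
```

```bash
ls -la
```

```text
total 12
drwxr-xr-x  3 agent agent 4096 Dec  7 05:26 .
drwxr-xr-x 23 root  root  4096 Dec  7 05:26 ..
drwxr-xr-x  2 agent agent 4096 Dec  7 05:26 pics
```

View pics/scene0.png

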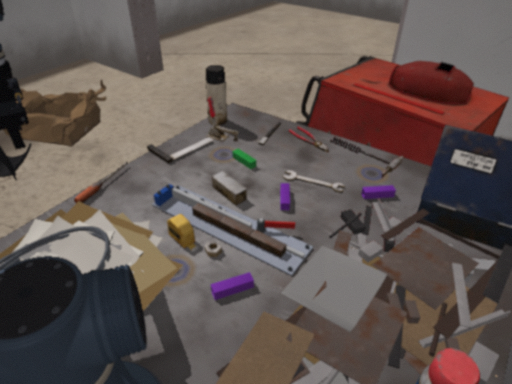

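View pics/top0.png

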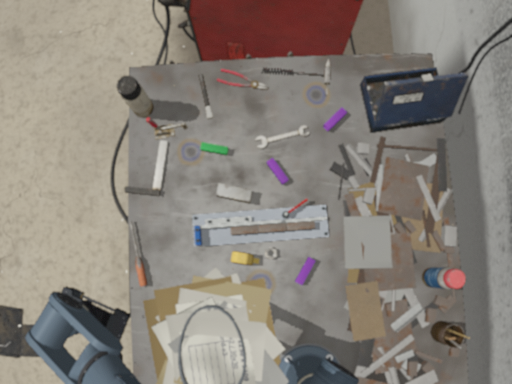

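The scene view shows the jig running from the blue stop at about (165,195) to the plate end at about (300,262). In the top view the stop is at (198,235) and the keeper at (297,207). I'll enlarge both.

```bash
python3 - <<'E'
import cv2
a=cv2.imread("pics/top0.png")[170:290,180:340]; cv2.imwrite("pics/top0c.png",cv2.resize(a,None,fx=5,fy=5,interpolation=cv2.INTER_CUBIC))
a=cv2.imread("pics/scene0.png")[165:285,145:320]; cv2.imwrite("pics/scene0c.png",cv2.resize(a,None,fx=4.5,fy=4.5,interpolation=cv2.INTER_CUBIC))
E
```

```text
(no output)
```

View pics/top0c.png

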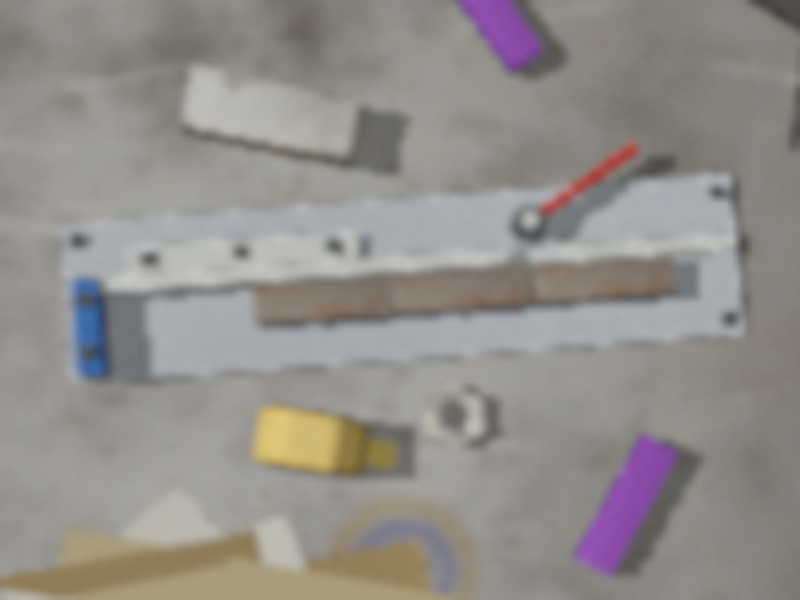

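View pics/scene0c.png

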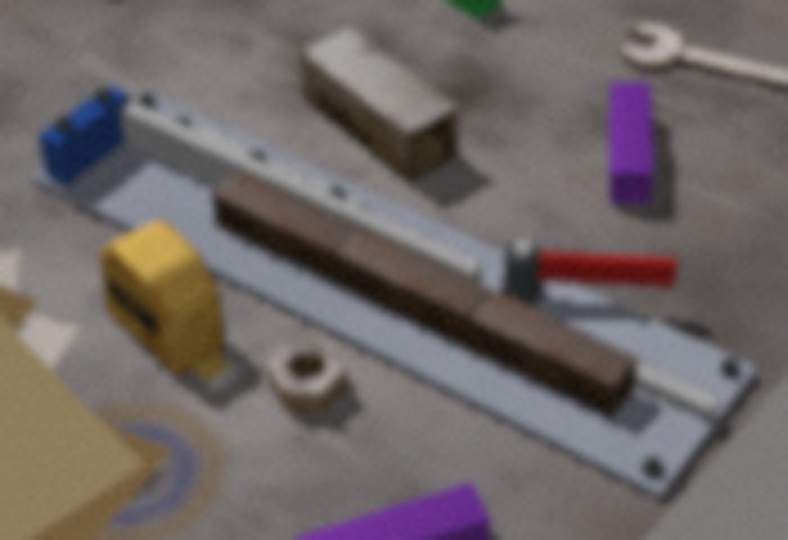

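The top crop shows the stop on the left (world +y), the row running from crop (255,305) to (672,280), the keeper opened away, the hinge at (530,220) and the keeper tip at (635,150). Next I'll measure the jig pose from plate corners in both views, then the tube ends.

```bash
cat > h.py <<'E'
import numpy as np, cv2
from plant import viewer
from scipy.optimize import least_squares
I={n:viewer.camera_info(n) for n in("scene","top")}
def ray(n,p):
    c=I[n];K=c["K"]
    d=np.array([c["k1"],0,0,0,0.])
    u=cv2.undistortPoints(np.array([[p]],float),K,d,None,None,None,(cv2.TERM_CRITERIA_COUNT,50,1e-9)).ravel() if 0 else None
    x=np.array([(p[0]-K[0,2])/K[0,0],(p[1]-K[1,2])/K[1,1]]);s=x.copy()
    for _ in range(30): s=x/(1+c["k1"]*(s@s))
    v=np.array(c["attitude"])@np.array([s[0],s[1],1]); return np.array(c["eye"]),v
def pt(n,p,z):
    e,v=ray(n,p); return e+v*(z-e[2])/v[2]
def proj(n,P):
    c=I[n];q=np.array(c["attitude"]).T@(np.array(P)-c["eye"]);s=q[:2]/q[2];s=s*(1+c["k1"]*(s@s))
    K=c["K"];return np.array([K[0,0]*s[0]+K[0,2],K[1,1]*s[1]+K[1,2]])
T=lambda x,y:(180+x/5-.4,170+y/5-.4)
S=lambda x,y:(145+x/4.5-.39,165+y/4.5-.39)
def w2j(J,P):
    c,s=np.cos(J[2]),np.sin(J[2]);d=np.array(P)[:2]-J[:2];return np.array([c*d[0]+s*d[1],-s*d[0]+c*d[1]])
def j2w(J,p):
    c,s=np.cos(J[2]),np.sin(J[2]);return np.array([J[0]+c*p[0]-s*p[1],J[1]+s*p[0]+c*p[1]])
E
cat > m.py <<'E'
from h import *
top=[pt("top",T(*p),.006) for p in[(63,228),(733,175),(745,332),(72,382)]]
sc=[pt("scene",S(*p),.006) for p in[(757,370),(662,497)]]
print(np.round(top,4));print(np.round(sc,4))
print("sides",[np.linalg.norm(top[i]-top[(i+1)%4]).round(4) for i in range(4)])
c=sum(top)/4; d=(top[0]-top[1])+(top[3]-top[2]); print("plate centre",c,"yaw",np.arctan2(-d[0],d[1]))
print("hinge top",pt("top",T(530,218),.043),"scene",pt("scene",S(524,245),.043))
print("tip top",pt("top",T(635,149),.0365))
E
python3 m.py
```

```text
[[ 0.5216  0.371   0.006 ]
 [ 0.5518 -0.0681  0.006 ]
 [ 0.4489 -0.0726  0.006 ]
 [ 0.4211  0.3641  0.006 ]]
[[ 0.5529 -0.0704  0.006 ]
 [ 0.4491 -0.0775  0.006 ]]
sides [np.float64(0.4402), np.float64(0.103), np.float64(0.4376), np.float64(0.1008)]
plate centre [0.48583013 0.14861895 0.006     ] yaw 0.0661408282824322
hinge top [0.52073393 0.06792851 0.043     ] scene [0.5230698  0.06375291 0.043     ]
tip top [ 0.56522501 -0.00077766  0.0365    ]
```

```bash
cat > m2.py <<'E'
from h import *
im=cv2.imread("pics/top0.png").astype(int)
b,g,r=im[...,0],im[...,1],im[...,2]
def big(m,box):
    M=np.zeros(m.shape,np.uint8);x0,y0,x1,y1=box;M[y0:y1,x0:x1]=m[y0:y1,x0:x1]
    n,l,s,c=cv2.connectedComponentsWithStats(M);i=1+np.argmax(s[1:,4]);return (l==i).astype(np.uint8),s[i]
for nm,m,z in[("brown",(r-b>8)&(r<170),.031),("blue",(b-r>50),.04),("red",(r-g>60),.0365)]:
    M,s=big(m,(190,185,335,250));print(nm,s)
    c=max(cv2.findContours(M,0,2)[0],key=cv2.contourArea)
    rc=cv2.boxPoints(cv2.minAreaRect(c));print(rc.round(1).tolist())
    for p in rc: print("   ",pt("top",p,z).round(4))
im=cv2.imread("pics/top0.png")
cv2.imwrite("pics/a.png",cv2.resize(im[205:240,225:325],None,fx=8,fy=8,interpolation=cv2.INTER_NEAREST))
im=cv2.imread("pics/scene0.png")
cv2.imwrite("pics/b.png",cv2.resize(im[210:265,235:310],None,fx=10,fy=10,interpolation=cv2.INTER_NEAREST))
E
python3 m2.py
```

```text
brown [231 221  84  14 688]
[[230.5, 226.39999389648438], [313.79998779296875, 220.0], [314.3999938964844, 228.5], [231.10000610351562, 234.89999389648438]]
    [0.4816 0.2438 0.031 ]
    [ 0.4991 -0.0226  0.031 ]
    [ 0.4719 -0.0239  0.031 ]
    [0.4544 0.2417 0.031 ]
blue [195 226   6  14  67]
[[195.0, 226.0], [200.0, 226.0], [200.0, 239.0], [195.0, 239.0]]
    [0.483  0.3563 0.04  ]
    [0.4829 0.3403 0.04  ]
    [0.4416 0.34   0.04  ]
    [0.4417 0.356  0.04  ]
red [289 199  18  14  44]
[[288.20001220703125, 210.89999389648438], [305.6000061035156, 198.39999389648438], [306.79998779296875, 200.10000610351562], [289.3999938964844, 212.60000610351562]]
    [0.5289 0.0591 0.0365]
    [0.5684 0.0024 0.0365]
    [ 0.5628 -0.0014  0.0365]
    [0.5234 0.0554 0.0365]
```

View pics/a.png

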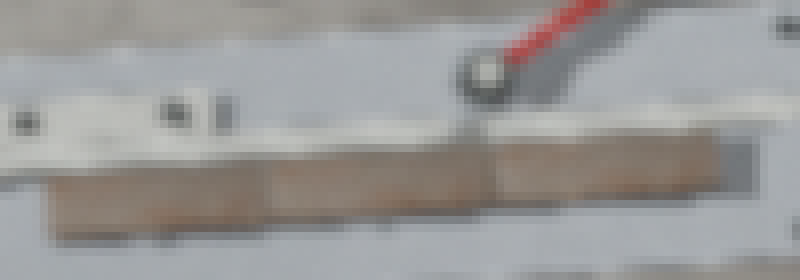

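View pics/b.png

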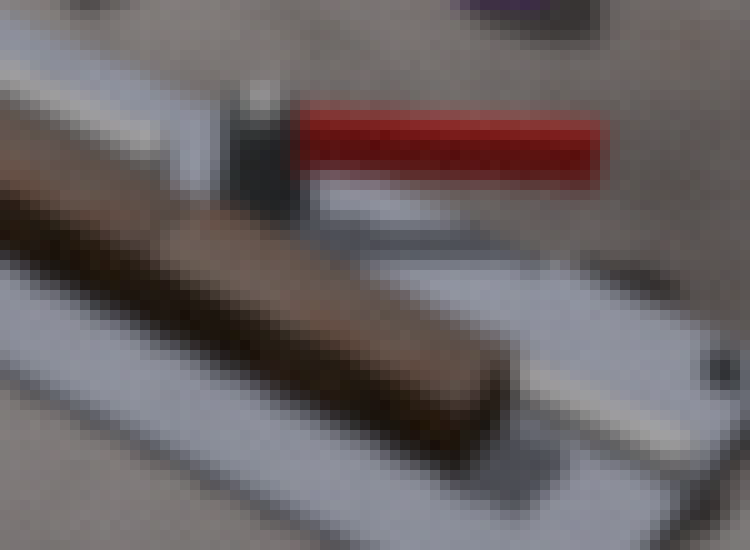

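```bash
python3 - <<'E'
from h import *
A=lambda x,y:(225+x/8-.5,205+y/8-.5);B=lambda x,y:(235+x/10-.5,210+y/10-.5)
f=lambda n,p,z,t:print(t,pt(n,p,z).round(4))
f("top",A(718,133),.031,"tail T far");f("top",A(720,190),.031,"tail T near")
f("scene",B(505,348),.031,"tail S far");f("scene",B(460,403),.031,"tail S near")
f("scene",B(265,88),.043,"bolt S");f("top",A(488,72),.043,"bolt T")
f("scene",B(603,127),.0365,"keepertip S");
f("top",A(0,172),.034,"rail edge T");
J=(0.4895,0.1455,.066)
for k,p in dict(stop=(0,.2),hinge=(.026,-.077)).items(): print(k,j2w(J,p))
E
```

```text
tail T far [ 0.4955 -0.024   0.031 ]
tail T near [ 0.4727 -0.0242  0.031 ]
tail S far [ 0.4978 -0.025   0.031 ]
tail S near [ 0.4769 -0.0265  0.031 ]
bolt S [0.5252 0.0655 0.043 ]
bolt T [0.5198 0.0683 0.043 ]
keepertip S [ 0.5707 -0.0048  0.0365]
rail edge T [0.4828 0.2627 0.034 ]
stop [0.47630958 0.34506456]
hinge [0.5205217 0.0703824]
```

Emit:
{"name": "step_arm", "arguments": {
  "claw": [1,1,1,1,1,1],
  "dp": [
    [0,0,0],
    [0,0,0],
    [0,0,0],
    [0,0,0],
    [0,0,0],
    [0,0,0]
  ],
  "twist": [
    [-1,0,0],
    [-1,0,0],
    [-1,0,0],
    [-1,0,0],
    [-1,0,0],
    [-0.2,0,0]
  ],
  "squeeze": 10
}}

```text
clock: 0.7
position: [0.2338, 0.5758, 0.1891]
eef_rot: [[-0.005, -0.085, 0.996], [-0.008, 0.996, 0.085], [-1.0, -0.008, -0.006]]
force: [0.7, -0.2, -0.8]
width: 0.0469
```

Emit:
{"name": "step_arm", "arguments": {
  "claw": [1,1,1,1,1,1,1,1,1,1],
  "dp": [
    [0,-0.95,0.3],
    [0,-0.95,0.3],
    [0,-0.95,0.3],
    [0,-0.95,0.3],
    [0,-0.95,0.3],
    [0,-0.95,0.3],
    [0,-0.95,0.3],
    [0,-0.95,0.3],
    [0,-0.95,0.3],
    [0,0,0]
  ],
  "twist": [
    [0,0,0],
    [0,0,0],
    [0,0,0],
    [0,0,0],
    [0,0,0],
    [0,0,0],
    [0,0,0],
    [0,0,0],
    [0,0,0],
    [0,0,0]
  ]
}}

```text
clock: 1.7
position: [0.3735, 0.2336, 0.1889]
eef_rot: [[-0.004, -0.076, 0.997], [-0.007, 0.997, 0.076], [-1.0, -0.007, -0.004]]
force: [-0.4, -0.1, -0.1]
width: 0.0005
```

```bash
cat > st.py <<'E'
from plant import arm
import numpy as np
s=arm.observe();p=np.array(s["position"]);R=np.array(s["eef_rot"])
print("t",s["clock"],"p",p.round(4),"F",np.round(s["force"],1),"w",s["width"]);print(R.round(4));print("q",np.round(s["joints"],2))
import sys
if len(sys.argv)>3:
    d=np.array([float(v) for v in sys.argv[1:4]])-p;print("units to target",(R.T@d/.04).round(3))
E
python3 st.py .4895 -.062 .19
```

```text
t 1.7 p [0.3735 0.2336 0.1889] F [-0.4 -0.1 -0.1] w 0.00046253879589233237
[[-0.0036 -0.076   0.9971]
 [-0.0072  0.9971  0.076 ]
 [-1.     -0.0069 -0.0042]]
q [ 0.31  0.29  1.88 -0.01  0.98 -1.33]
units to target [ 0.014 -7.59   2.33 ]
```

Emit:
{"name": "step_arm", "arguments": {
  "claw": [1,1,1,1,1,1,1,1,1,1],
  "dp": [
    [0,-0.95,0.29],
    [0,-0.95,0.29],
    [0,-0.95,0.29],
    [0,-0.95,0.29],
    [0,-0.95,0.29],
    [0,-0.95,0.29],
    [0,-0.95,0.29],
    [0,-0.95,0.29],
    [0,0,0],
    [0,0,0]
  ],
  "twist": [
    [0.12,0,0],
    [0,0,0],
    [0,0,0],
    [0,0,0],
    [0,0,0],
    [0,0,0],
    [0,0,0],
    [0,0,0],
    [0,0,0],
    [0,0,0]
  ]
}}

```text
clock: 2.7
position: [0.4909, -0.0698, 0.1896]
eef_rot: [[-0.001, -0.056, 0.998], [-0.003, 0.998, 0.056], [-1.0, -0.003, -0.001]]
force: [-0.1, 0.1, -0.4]
width: 0.0003
```

```bash
python3 st.py .4895 -.062 .05
```

```text
t 2.7 p [ 0.4909 -0.0698  0.1896] F [-0.1  0.1 -0.4] w 0.0003112386545666389
[[-6.000e-04 -5.640e-02  9.984e-01]
 [-2.800e-03  9.984e-01  5.640e-02]
 [-1.000e+00 -2.800e-03 -8.000e-04]]
q [-0.37  0.36  1.75 -0.    1.03 -1.99]
units to target [ 3.49   0.207 -0.021]
```

Emit:
{"name": "step_arm", "arguments": {
  "claw": [1,1,1,1,1],
  "dp": [
    [0.9,0.2,-0.02],
    [0.9,0,0],
    [0.9,0,0],
    [0.5,0,0],
    [0,0,0]
  ],
  "twist": [
    [-0.11,0,0],
    [0,0,0],
    [0,0,0],
    [0,0,0],
    [0,0,0]
  ]
}}

```text
clock: 3.2
position: [0.4907, -0.0553, 0.0597]
eef_rot: [[0.004, -0.07, 0.998], [-0.003, 0.998, 0.07], [-1.0, -0.003, 0.004]]
force: [-0.4, -0.4, 0.5]
width: 0.0009
```

```bash
python3 st.py .4895 -.062 .014; cat > look.py <<'E'
import sys,cv2
from plant import viewer
n=sys.argv[1]
t=viewer.grab_frame("top");s=viewer.grab_frame("scene")
cv2.imwrite(f"pics/t{n}.png",cv2.resize(t[180:260,185:345],None,fx=5,fy=5,interpolation=cv2.INTER_CUBIC))
cv2.imwrite(f"pics/s{n}.png",cv2.resize(s[165:285,145:320],None,fx=4.5,fy=4.5,interpolation=cv2.INTER_CUBIC))
E
python3 look.py 1
```

```text
t 3.2 p [ 0.4907 -0.0553  0.0597] F [-0.4 -0.4  0.5] w 0.000863898351554986
[[ 0.0039 -0.0697  0.9976]
 [-0.0026  0.9976  0.0697]
 [-1.     -0.0029  0.0037]]
q [-0.34  0.57  1.88 -0.    0.69 -1.98]
units to target [ 1.143 -0.161 -0.046]
```

View pics/s1.png

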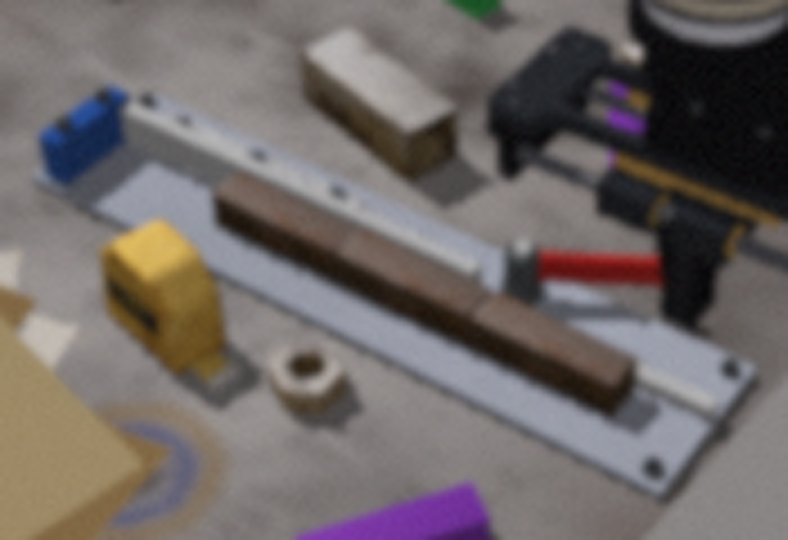

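View pics/t1.png

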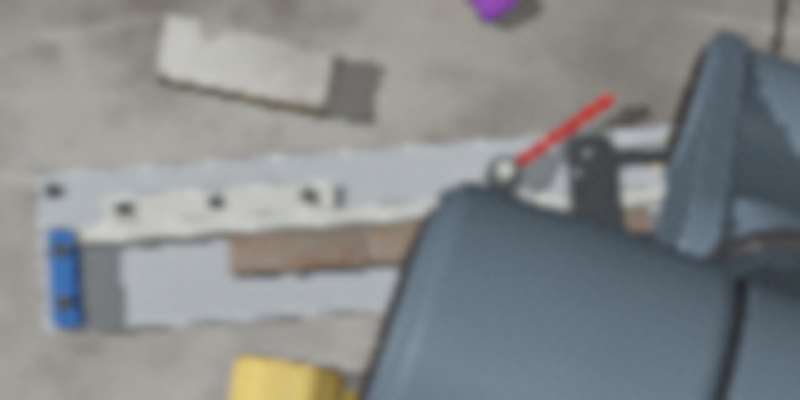

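Emit:
{"name": "step_arm", "arguments": {
  "claw": [1,1,1,1],
  "dp": [
    [0.4,-0.15,-0.02],
    [0.4,0,0],
    [0.3,0,0],
    [0,0,0]
  ],
  "twist": [
    [0.04,0,0],
    [0,0,0],
    [0,0,0],
    [0,0,0]
  ]
}}

```text
clock: 3.7
position: [0.4978, -0.062, 0.0228]
eef_rot: [[0.021, -0.069, 0.997], [-0.009, 0.998, 0.069], [-1.0, -0.01, 0.02]]
force: [0.2, -0.4, 0.8]
width: 0.0005
```

```bash
python3 st.py .4885 -.045 .015;python3 look.py 2
```

```text
t 3.7 p [ 0.4978 -0.062   0.0228] F [ 0.2 -0.4  0.8] w 0.0004736525527634848
[[ 0.021  -0.0689  0.9974]
 [-0.0086  0.9976  0.0691]
 [-0.9997 -0.01    0.0203]]
q [-0.35  0.64  1.89 -0.    0.58 -1.98]
units to target [ 0.187  0.441 -0.207]
```

View pics/s2.png

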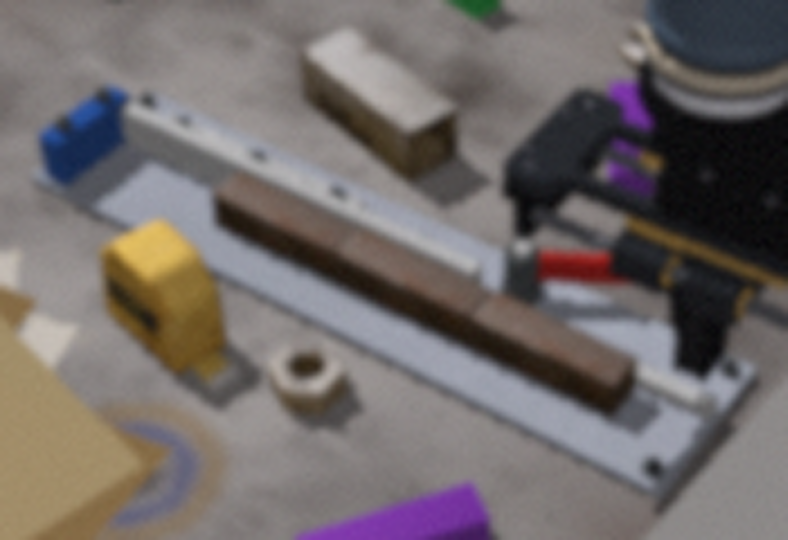

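Emit:
{"name": "step_arm", "arguments": {
  "claw": [1,1,1],
  "dp": [
    [0,0,-0.24],
    [0,0,0],
    [0,0,0]
  ],
  "twist": [
    [0,0.23,0.11],
    [0,0,0],
    [0,0,0]
  ]
}}

```text
clock: 4.1
position: [0.4893, -0.0632, 0.0255]
eef_rot: [[0.004, -0.069, 0.998], [-0.002, 0.998, 0.069], [-1.0, -0.002, 0.003]]
force: [0.2, -0.4, -0.1]
width: 0.0006
```

```bash
python3 st.py .4885 -.06 .015; python3 -c "
from plant import arm
s=arm.observe();print(s['joint_torque'],s['qd'],s['wrist_torque'])"
```

```text
t 4.1 p [ 0.4893 -0.0632  0.0255] F [ 0.2 -0.4 -0.1] w 0.0005777155128848978
[[ 0.0035 -0.0694  0.9976]
 [-0.0015  0.9976  0.0694]
 [-1.     -0.0018  0.0034]]
q [-0.36  0.64  1.9  -0.    0.6  -2.  ]
units to target [ 0.262  0.082 -0.015]
[ 4.51315264e-02 -3.81781483e+01 -7.03768015e+00 -3.56015575e-02
  6.45087124e-02 -1.27641422e-03] [-0.00324689 -0.00992578  0.0081296  -0.00087021  0.01394835 -0.00263354] [ 0.05038638  0.02517513 -0.00849611]
```

Emit:
{"name": "step_arm", "arguments": {
  "claw": [1,1,1],
  "dp": [
    [0.14,0,0],
    [0.14,0,-0.02],
    [0,0,0]
  ],
  "twist": [
    [0,0.03,0],
    [0,0.03,0],
    [0,0,0]
  ]
}}

```text
clock: 4.4
position: [0.4889, -0.0636, 0.014]
eef_rot: [[-0.001, -0.069, 0.998], [-0.002, 0.998, 0.069], [-1.0, -0.002, -0.001]]
force: [0.0, 0.4, 0.1]
width: 0.0004
```

```bash
python3 st.py .4885 -.042 .015
```

```text
t 4.4 p [ 0.4889 -0.0636  0.014 ] F [0.  0.4 0.1] w 0.00041996012192301865
[[-8.000e-04 -6.900e-02  9.976e-01]
 [-2.400e-03  9.976e-01  6.900e-02]
 [-1.000e+00 -2.400e-03 -9.000e-04]]
q [-0.35  0.66  1.9  -0.    0.58 -1.99]
units to target [-0.026  0.539  0.027]
```

Emit:
{"name": "step_arm", "arguments": {
  "claw": [1,1,1,1,1],
  "dp": [
    [0,0.12,0],
    [0,0.12,0],
    [0,0.12,0],
    [0,0.12,0],
    [0,0,0]
  ],
  "twist": [
    [0.01,0,0],
    [0.01,0,0],
    [0,0,0],
    [0,0,0],
    [0,0,0]
  ]
}}

```text
clock: 4.9
position: [0.4869, -0.0423, 0.0133]
eef_rot: [[-0.002, -0.067, 0.998], [-0.002, 0.998, 0.067], [-1.0, -0.002, -0.002]]
force: [-0.7, 0.0, 0.1]
width: 0.0004
```

```bash
python3 st.py .4885 -.042 .015; python3 look.py 3
```

```text
t 4.9 p [ 0.4869 -0.0423  0.0133] F [-0.7  0.   0.1] w 0.00043089275860500953
[[-0.0023 -0.0673  0.9977]
 [-0.0018  0.9977  0.0673]
 [-1.     -0.0016 -0.0024]]
q [-0.31  0.66  1.91 -0.    0.57 -1.95]
units to target [-0.042  0.004  0.04 ]
```

View pics/s3.png

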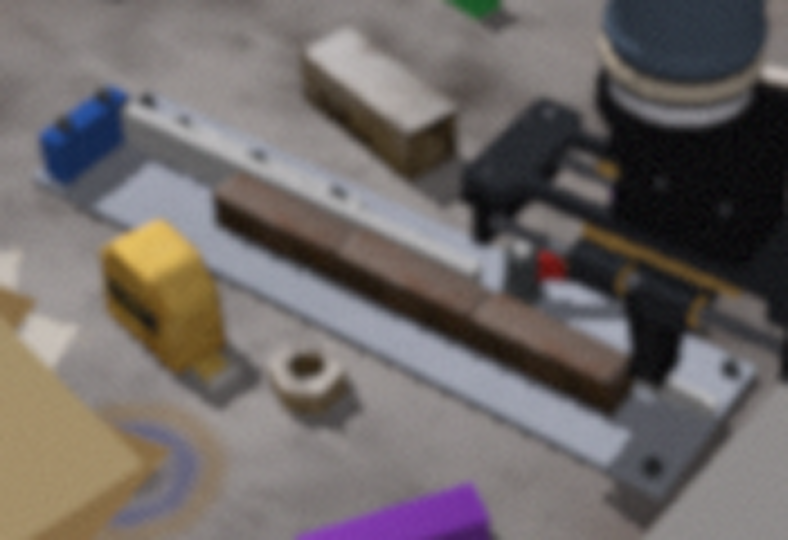

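```bash
python3 - <<'E'
from h import *
def sc(P): p=proj("scene",P); return ((p[0]-145+.39)*4.5).round(0),((p[1]-165+.39)*4.5).round(0)
print("tcp",sc((.4869,-.0423,.0133)))
for x in(-.0095,.0095):
  for y in (-.015,.015): print(sc((.4869+x-y*.067,-.0423+y,.0133)))
for x in (.4765,.4975): print("tail",sc((x,-.0265,.031)),sc((x,-.0265,.006)))
E
python3 - <<'E'
import cv2
a=cv2.resize(cv2.imread("pics/s3.png")[300:440,520:720],None,fx=4,fy=4,interpolation=cv2.INTER_CUBIC)
cv2.imwrite("pics/s3z.png",a)
E
```

```text
tcp (np.float64(646.0), np.float64(410.0))
(np.float64(661.0), np.float64(433.0))
(np.float64(610.0), np.float64(408.0))
(np.float64(681.0), np.float64(411.0))
(np.float64(631.0), np.float64(387.0))
tail (np.float64(611.0), np.float64(384.0)) (np.float64(609.0), np.float64(417.0))
tail (np.float64(634.0), np.float64(360.0)) (np.float64(631.0), np.float64(394.0))
```

View pics/s3z.png

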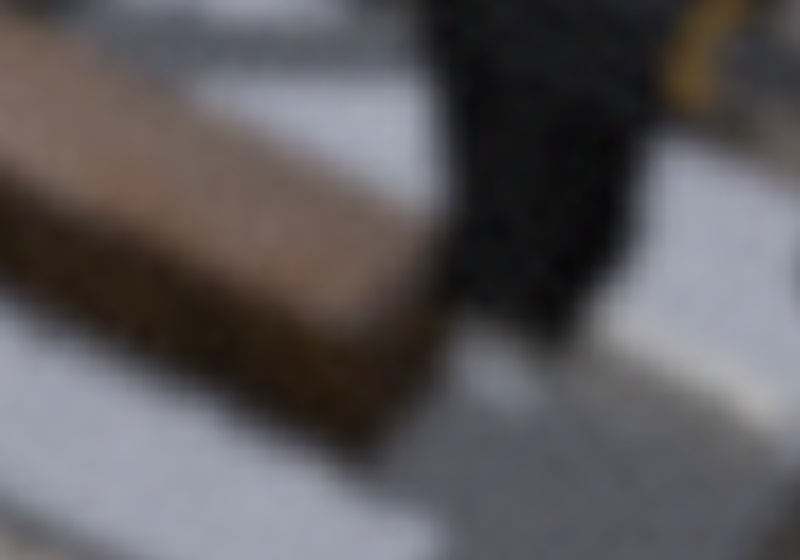

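```bash
python3 - <<'E'
from h import *
def sc(P): p=proj("scene",P); return ((p[0]-145+.39)*4.5).round(0),((p[1]-165+.39)*4.5).round(0)
print("s1",sc((.4907,-.0553,.0597)),"s2",sc((.4978,-.062,.0228)))
im=cv2.imread("pics/s2.png");
cv2.imwrite("pics/s2z.png",cv2.resize(im[270:450,620:788],None,fx=4,fy=4,interpolation=cv2.INTER_CUBIC)[:600])
im=cv2.imread("pics/s1.png");
cv2.imwrite("pics/s1z.png",cv2.resize(im[240:390,600:788],None,fx=4,fy=4,interpolation=cv2.INTER_CUBIC)[:600])
E
```

```text
s1 (np.float64(678.0), np.float64(353.0)) s2 (np.float64(691.0), np.float64(402.0))
```

View pics/s2z.png

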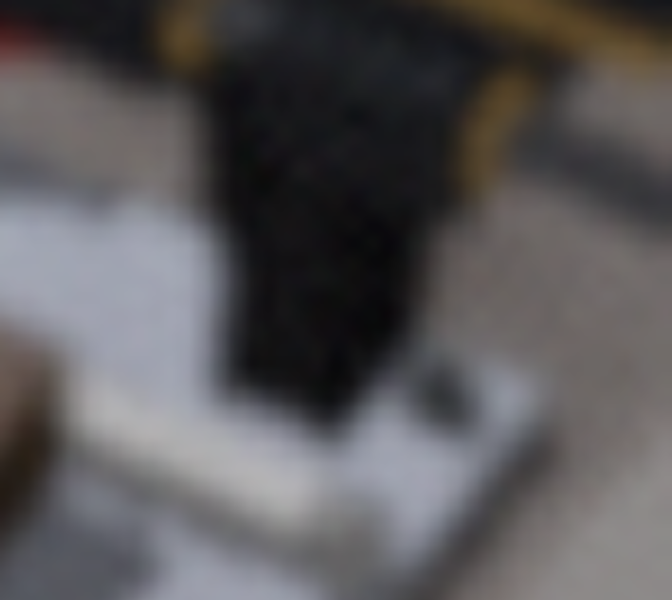

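View pics/s1z.png

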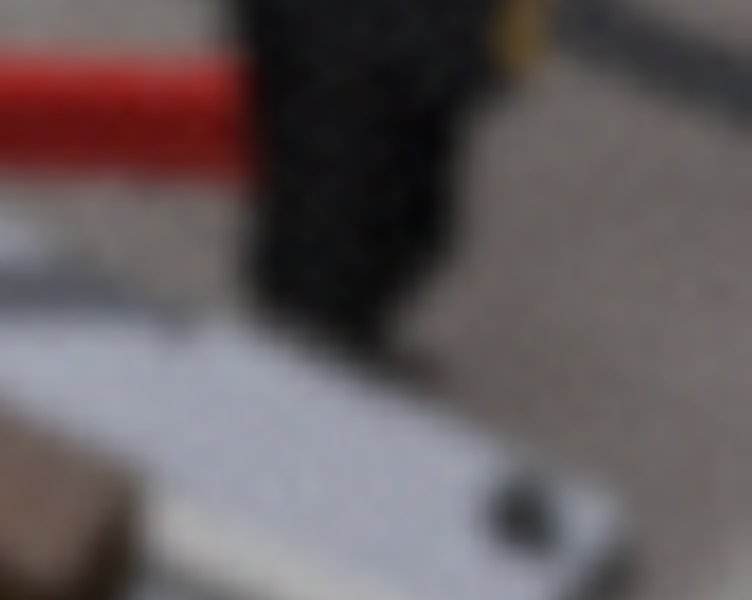

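The drawn fingertip sits higher in the picture (tip about (650,383)) than the reported TCP projects to (646,410). I'll back off a little and probe downward to find the true tip height.

Emit:
{"name": "step_arm", "arguments": {
  "claw": [1,1,1],
  "dp": [
    [0,-0.12,0.02],
    [0.1,0,0],
    [0,0,0]
  ],
  "twist": [
    [0,0,0],
    [0,0,0],
    [0,0,0]
  ]
}}

```text
clock: 5.3
position: [0.489, -0.0484, 0.0093]
eef_rot: [[-0.001, -0.067, 0.998], [-0.003, 0.998, 0.067], [-1.0, -0.002, -0.001]]
force: [-0.7, 0.6, -0.6]
width: 0.0002
```

Emit:
{"name": "step_arm", "arguments": {
  "claw": [1,1],
  "dp": [
    [0.08,0,0],
    [0,0,0]
  ],
  "twist": [
    [0,0,0],
    [0,0,0]
  ]
}}

```text
clock: 5.5
position: [0.489, -0.0489, 0.0057]
eef_rot: [[-0.001, -0.066, 0.998], [-0.002, 0.998, 0.066], [-1.0, -0.002, -0.001]]
force: [0.7, 0.0, 0.2]
width: 0.0008
```

Emit:
{"name": "step_arm", "arguments": {
  "claw": [1,1],
  "dp": [
    [0.1,0,0],
    [0,0,0]
  ],
  "twist": [
    [0,0,0],
    [0,0,0]
  ]
}}

```text
clock: 5.7
position: [0.4889, -0.049, 0.0012]
eef_rot: [[-0.001, -0.066, 0.998], [-0.002, 0.998, 0.066], [-1.0, -0.002, -0.001]]
force: [0.5, -0.3, -0.3]
width: 0.0005
```

```bash
python3 st.py; python3 look.py 4; python3 - <<'E'
from h import *
def sc(P): p=proj("scene",P); return ((p[0]-145+.39)*4.5).round(0),((p[1]-165+.39)*4.5).round(0)
print(sc((.489,-.049,.002)))
im=cv2.imread("pics/s4.png");
cv2.imwrite("pics/s4z.png",cv2.resize(im[270:450,560:788],None,fx=3.5,fy=3.5,interpolation=cv2.INTER_CUBIC)[:600])
E
```

```text
t 5.7 p [ 0.4889 -0.049   0.0012] F [ 0.5 -0.3 -0.3] w 0.0004988398725793875
[[-0.001  -0.0657  0.9978]
 [-0.0024  0.9978  0.0657]
 [-1.     -0.0023 -0.0011]]
q [-0.33  0.69  1.91 -0.    0.55 -1.96]
(np.float64(658.0), np.float64(428.0))
```

View pics/s4z.png

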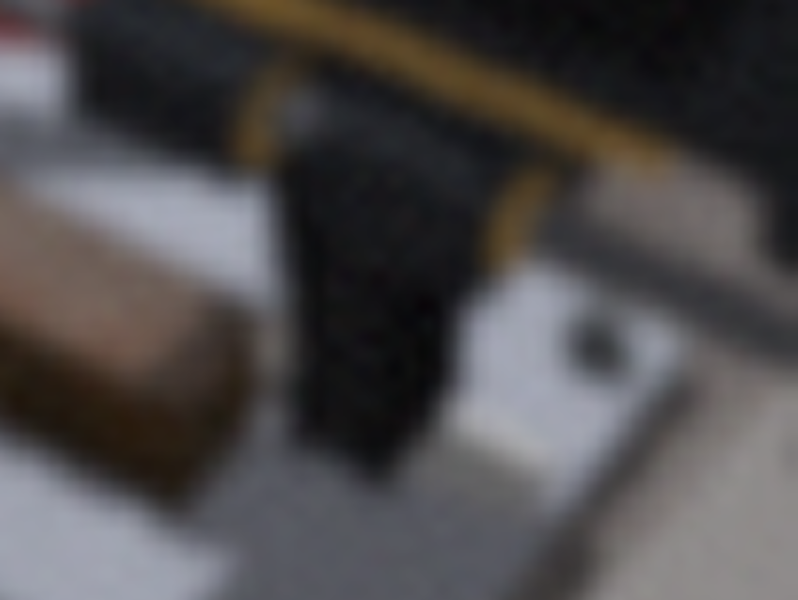

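Emit:
{"name": "step_arm", "arguments": {
  "claw": [1,1],
  "dp": [
    [0.1,0,0],
    [0,0,0]
  ],
  "twist": [
    [0,0,0],
    [0,0,0]
  ]
}}

```text
clock: 6.0
position: [0.4893, -0.049, -0.0026]
eef_rot: [[-0.0, -0.066, 0.998], [-0.003, 0.998, 0.066], [-1.0, -0.003, -0.0]]
force: [0.1, -0.4, 0.7]
width: 0.0
```

Emit:
{"name": "step_arm", "arguments": {
  "claw": [1,1],
  "dp": [
    [0.08,0,0],
    [0,0,0]
  ],
  "twist": [
    [0,0,0],
    [0,0,0]
  ]
}}

```text
clock: 6.2
position: [0.4893, -0.049, -0.0061]
eef_rot: [[-0.0, -0.066, 0.998], [-0.003, 0.998, 0.066], [-1.0, -0.003, -0.0]]
force: [0.1, -0.5, 0.3]
width: 0.0006
```

```bash
python3 look.py 5; python3 - <<'E'
from h import *
def sc(P): p=proj("scene",P); return ((p[0]-145+.39)*4.5).round(0),((p[1]-165+.39)*4.5).round(0)
print(sc((.489,-.049,-.006)),sc((.489,-.049,.012)))
E
```

```text
(np.float64(657.0), np.float64(438.0)) (np.float64(659.0), np.float64(415.0))
```

View pics/s5.png

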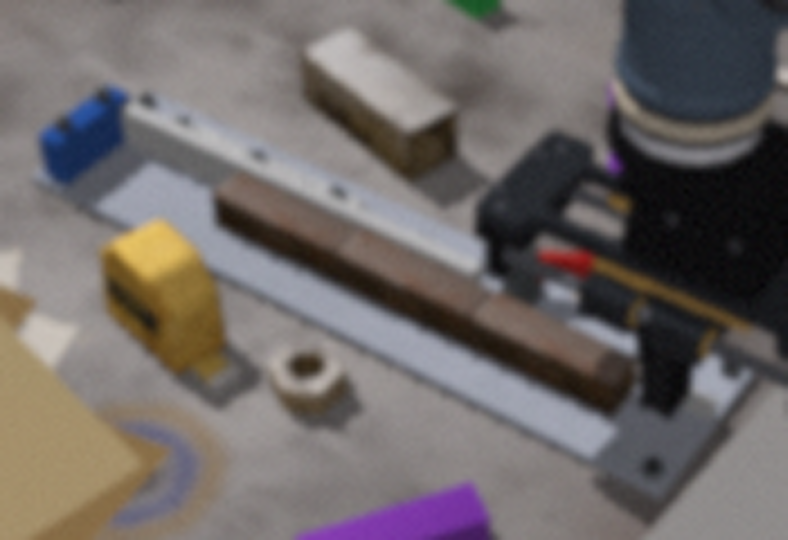

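View pics/t5.png

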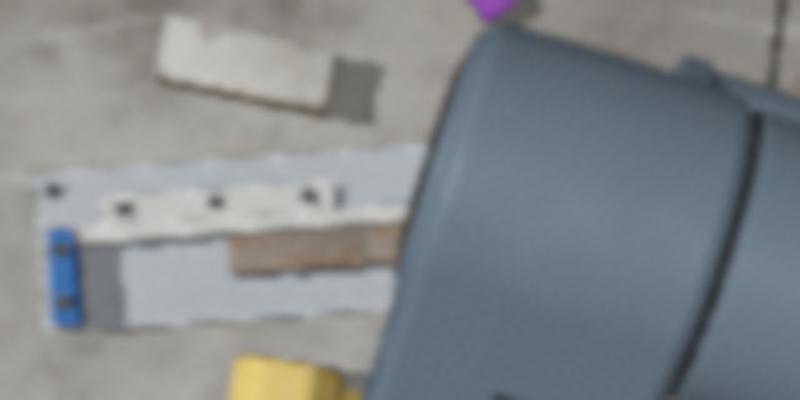

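```bash
python3 - <<'E'
from h import *
def sc(P): p=proj("scene",P); return tuple(((p-np.array([145,165])+.39)*4.5).round(0))
for x in(.452,.489,.526):
  print(x,[(z,sc((x-.095*.066,-.049+.095,z))) for z in(.043,.064,.082,.12)])
im=cv2.imread("pics/s5.png")
cv2.imwrite("pics/s5z.png",cv2.resize(im[100:340,440:788],None,fx=2.2,fy=2.2,interpolation=cv2.INTER_CUBIC))
E
```

```text
0.452 [(0.043, (np.float64(462.0), np.float64(339.0))), (0.064, (np.float64(462.0), np.float64(310.0))), (0.082, (np.float64(462.0), np.float64(284.0))), (0.12, (np.float64(461.0), np.float64(227.0)))]
0.489 [(0.043, (np.float64(505.0), np.float64(299.0))), (0.064, (np.float64(506.0), np.float64(270.0))), (0.082, (np.float64(506.0), np.float64(245.0))), (0.12, (np.float64(507.0), np.float64(188.0)))]
0.526 [(0.043, (np.float64(547.0), np.float64(262.0))), (0.064, (np.float64(548.0), np.float64(233.0))), (0.082, (np.float64(548.0), np.float64(207.0))), (0.12, (np.float64(550.0), np.float64(151.0)))]
```

View pics/s5z.png

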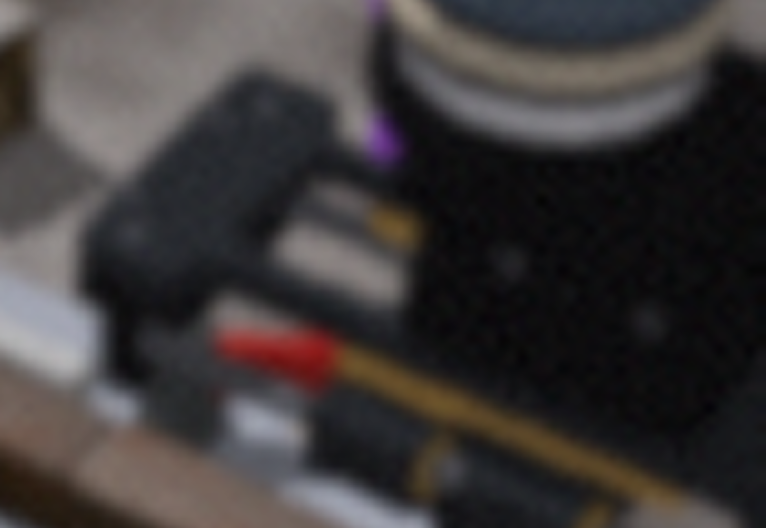

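Probing shows no contact down to a TCP z of -0.006, so the closed fingertips end roughly 18 mm above the reported TCP. The body height does agree with the reading. I'll shift slightly off the rail and push from here.

Emit:
{"name": "step_arm", "arguments": {
  "claw": [1,1,1,1,1,1],
  "dp": [
    [-0.04,0,-0.06],
    [0,0.1,0],
    [0,0.1,0],
    [0,0.1,0],
    [0,0.1,0],
    [0,0,0]
  ],
  "twist": [
    [0,0,0],
    [0,0,0],
    [0,0,0],
    [0,0,0],
    [0,0,0],
    [0,0,0]
  ]
}}

```text
clock: 6.9
position: [0.4863, -0.0321, -0.0038]
eef_rot: [[0.002, -0.067, 0.998], [-0.004, 0.998, 0.067], [-1.0, -0.004, 0.002]]
force: [0.6, 0.0, -0.6]
width: 0.0004
```

```bash
python3 st.py; python3 look.py 6
```

```text
t 6.9 p [ 0.4863 -0.0321 -0.0038] F [ 0.6  0.  -0.6] w 0.0003851630746273537
[[ 0.0018 -0.0666  0.9978]
 [-0.0037  0.9978  0.0666]
 [-1.     -0.0038  0.0016]]
q [-0.29  0.69  1.92 -0.01  0.52 -1.93]
```

View pics/s6.png

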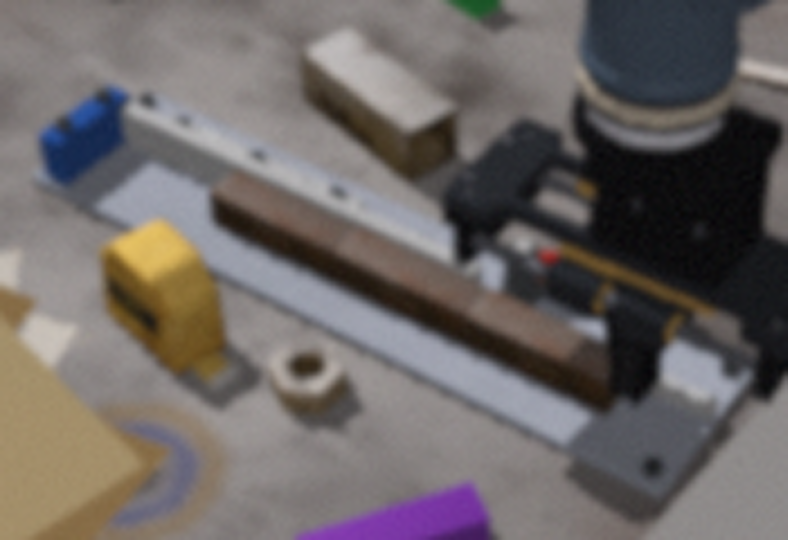

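Emit:
{"name": "step_arm", "arguments": {
  "claw": [1,1,1,1,1],
  "dp": [
    [0,0.15,0],
    [0,0.15,0],
    [0,0.15,0],
    [0,0.15,0],
    [0,0,0]
  ],
  "twist": [
    [0,0,0],
    [0,0,0],
    [0,0,0],
    [0,0,0],
    [0,0,0]
  ]
}}

```text
clock: 7.5
position: [0.4857, -0.0076, -0.0038]
eef_rot: [[0.004, -0.066, 0.998], [-0.005, 0.998, 0.066], [-1.0, -0.005, 0.003]]
force: [0.3, -1.1, -0.2]
width: 0.0007
```

```bash
python3 st.py; python3 look.py 7
```

```text
t 7.5 p [ 0.4857 -0.0076 -0.0038] F [ 0.3 -1.1 -0.2] w 0.0006515672048349347
[[ 0.0038 -0.0661  0.9978]
 [-0.005   0.9978  0.0661]
 [-1.     -0.0052  0.0035]]
q [-0.24  0.69  1.93 -0.01  0.52 -1.87]
```

View pics/s7.png

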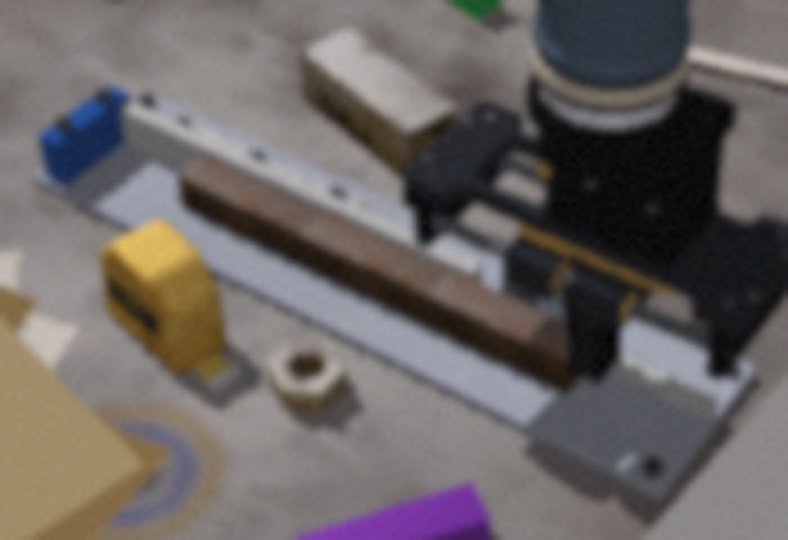

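Emit:
{"name": "step_arm", "arguments": {
  "claw": [1,1,1,1,1,1,1],
  "dp": [
    [0,0.15,-0.03],
    [0,0.15,-0.01],
    [0,0.15,-0.01],
    [0,0.15,-0.01],
    [0,0.15,-0.01],
    [0,0.15,0],
    [0,0,0]
  ],
  "twist": [
    [0,0,0],
    [0,0,0],
    [0,0,0],
    [0,0,0],
    [0,0,0],
    [0,0,0],
    [0,0,0]
  ]
}}

```text
clock: 8.3
position: [0.4807, 0.0302, -0.0038]
eef_rot: [[0.005, -0.066, 0.998], [-0.006, 0.998, 0.066], [-1.0, -0.006, 0.005]]
force: [-0.1, -0.9, 0.3]
width: 0.0007
```

```bash
python3 st.py; python3 look.py 8
```

```text
t 8.3 p [ 0.4807  0.0302 -0.0038] F [-0.1 -0.9  0.3] w 0.0006986792653282174
[[ 0.0051 -0.0655  0.9978]
 [-0.0058  0.9978  0.0656]
 [-1.     -0.0061  0.0047]]
q [-0.17  0.69  1.94 -0.01  0.51 -1.79]
```

View pics/s8.png

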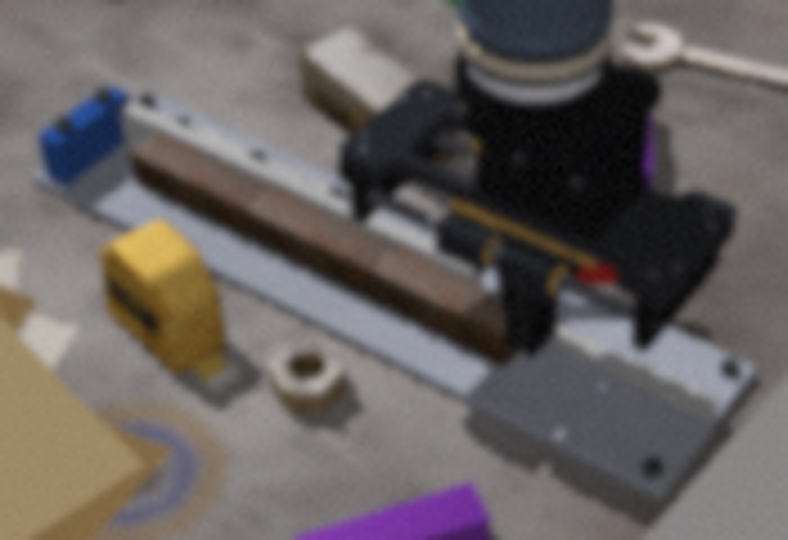

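Emit:
{"name": "step_arm", "arguments": {
  "claw": [1,1,1,1,1,1],
  "dp": [
    [0,0.1,0.01],
    [0,0.1,0.01],
    [0,0.1,0.01],
    [0,0.1,0.01],
    [0,0.1,0],
    [0,0,0]
  ],
  "twist": [
    [0,0,0],
    [0,0,0],
    [0,0,0],
    [0,0,0],
    [0,0,0],
    [0,0,0]
  ]
}}

```text
clock: 9.0
position: [0.4812, 0.0506, -0.0039]
eef_rot: [[0.005, -0.065, 0.998], [-0.006, 0.998, 0.065], [-1.0, -0.007, 0.004]]
force: [0.3, -1.4, 0.8]
width: 0.0006
```

Emit:
{"name": "step_arm", "arguments": {
  "claw": [1,1,1],
  "dp": [
    [0,0.06,0],
    [0,0.06,0],
    [0,0,0]
  ],
  "twist": [
    [0,0,0],
    [0,0,0],
    [0,0,0]
  ]
}}

```text
clock: 9.3
position: [0.481, 0.0558, -0.0039]
eef_rot: [[0.005, -0.065, 0.998], [-0.006, 0.998, 0.065], [-1.0, -0.007, 0.005]]
force: [0.2, -2.3, 1.0]
width: 0.0003
```

```bash
python3 st.py; python3 look.py 9
```

```text
t 9.3 p [ 0.481   0.0558 -0.0039] F [ 0.2 -2.3  1. ] w 0.0003078010517562659
[[ 0.0051 -0.0649  0.9979]
 [-0.0065  0.9979  0.0649]
 [-1.     -0.0068  0.0047]]
q [-0.11  0.69  1.93 -0.01  0.51 -1.74]
```

View pics/s9.png

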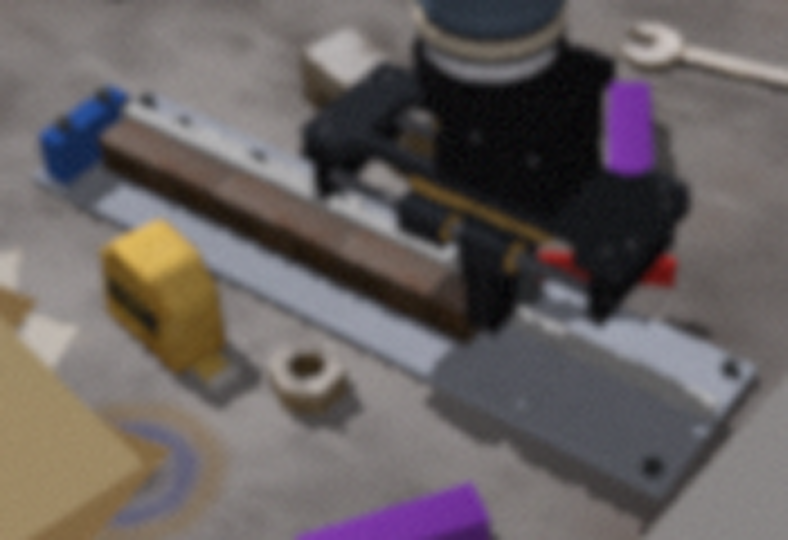

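View pics/t9.png

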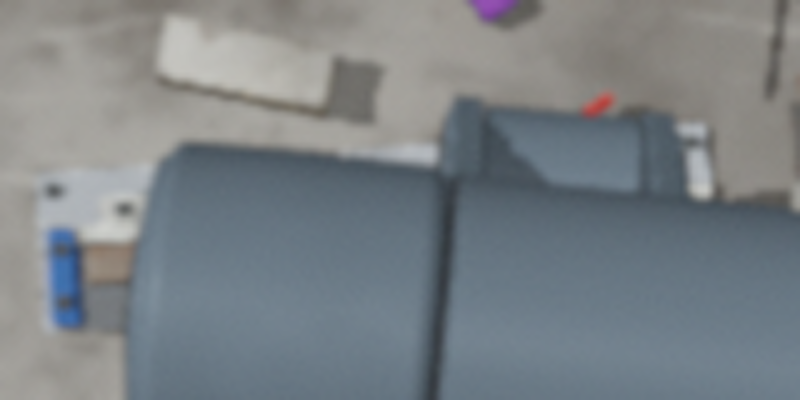

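Emit:
{"name": "step_arm", "arguments": {
  "claw": [1,1,1],
  "dp": [
    [0,0.05,0],
    [0,0.05,0],
    [0,0,0]
  ],
  "twist": [
    [0,0,0],
    [0,0,0],
    [0,0,0]
  ]
}}

```text
clock: 9.7
position: [0.4807, 0.0598, -0.004]
eef_rot: [[0.005, -0.064, 0.998], [-0.007, 0.998, 0.064], [-1.0, -0.007, 0.005]]
force: [0.1, -0.9, 0.7]
width: 0.0004
```

Emit:
{"name": "step_arm", "arguments": {
  "claw": [1,1,1],
  "dp": [
    [0,0.05,0],
    [0,0.05,0],
    [0,0,0]
  ],
  "twist": [
    [0,0,0],
    [0,0,0],
    [0,0,0]
  ]
}}

```text
clock: 10.0
position: [0.4812, 0.0615, -0.0039]
eef_rot: [[0.006, -0.068, 0.998], [-0.01, 0.998, 0.068], [-1.0, -0.011, 0.005]]
force: [-0.1, -1.4, -0.4]
width: 0.0006
```

```bash
python3 st.py; python3 look.py 10
```

```text
t 10.0 p [ 0.4812  0.0615 -0.0039] F [-0.1 -1.4 -0.4] w 0.0005894336462479989
[[ 0.0061 -0.0677  0.9977]
 [-0.0102  0.9976  0.0678]
 [-0.9999 -0.0106  0.0054]]
q [-0.1   0.69  1.93 -0.02  0.51 -1.72]
```

View pics/s10.png

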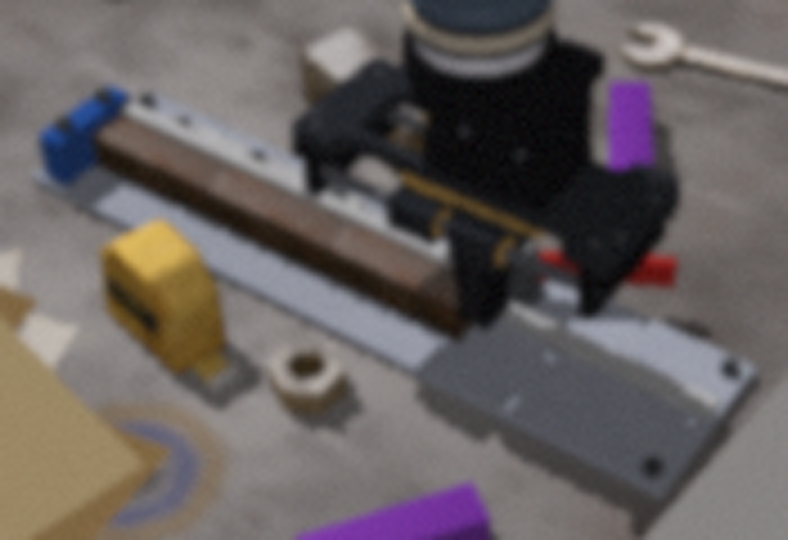

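Emit:
{"name": "step_arm", "arguments": {
  "claw": [1,1],
  "dp": [
    [0,0.06,0],
    [0,0.06,0]
  ],
  "twist": [
    [0,0,0],
    [0,0,0]
  ]
}}

```text
clock: 10.3
position: [0.482, 0.062, -0.0037]
eef_rot: [[0.007, -0.074, 0.997], [-0.017, 0.997, 0.074], [-1.0, -0.017, 0.006]]
force: [-1.1, -19.1, 0.5]
width: 0.0008
```

Emit:
{"name": "step_arm", "arguments": {
  "claw": [1,1,1,1,1,1,1,1],
  "dp": [
    [0,-0.2,0],
    [0,-0.4,0],
    [0,-0.4,0],
    [-0.6,0,0],
    [-0.8,0,0],
    [-0.8,0,0],
    [-0.8,0,0],
    [0,0,0]
  ],
  "twist": [
    [0.05,0,0],
    [0.05,0.05,0.1],
    [0,0,0.1],
    [0,0,0],
    [0,0,0],
    [0,0,0],
    [0,0,0],
    [0,0,0]
  ]
}}

```text
clock: 11.1
position: [0.4809, 0.0243, 0.1183]
eef_rot: [[-0.009, -0.058, 0.998], [0.011, 0.998, 0.058], [-1.0, 0.012, -0.008]]
force: [0.4, 0.2, -0.1]
width: 0.0004
```

```bash
python3 st.py; python3 look.py 11
```

```text
t 11.1 p [0.4809 0.0243 0.1183] F [ 0.4  0.2 -0.1] w 0.0004473450273135321
[[-0.009  -0.0584  0.9983]
 [ 0.0112  0.9982  0.0585]
 [-0.9999  0.0117 -0.0084]]
q [-0.19  0.46  1.86  0.01  0.84 -1.83]
```

View pics/s11.png

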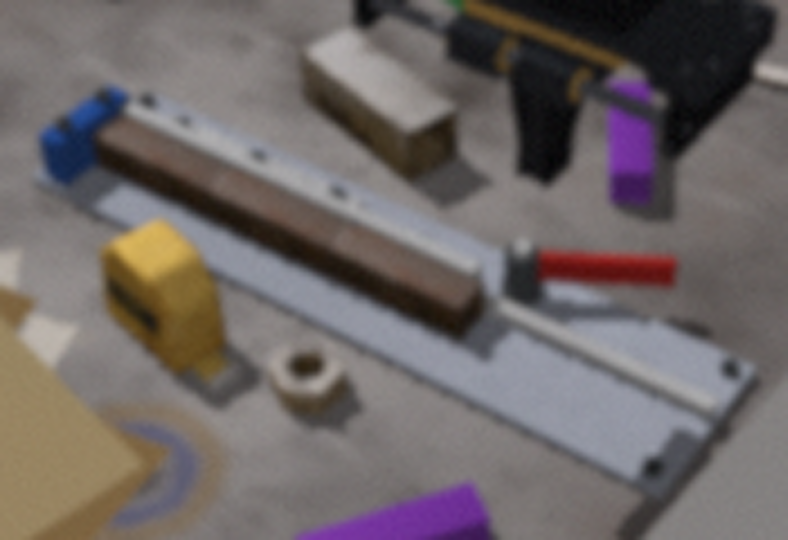

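View pics/t11.png

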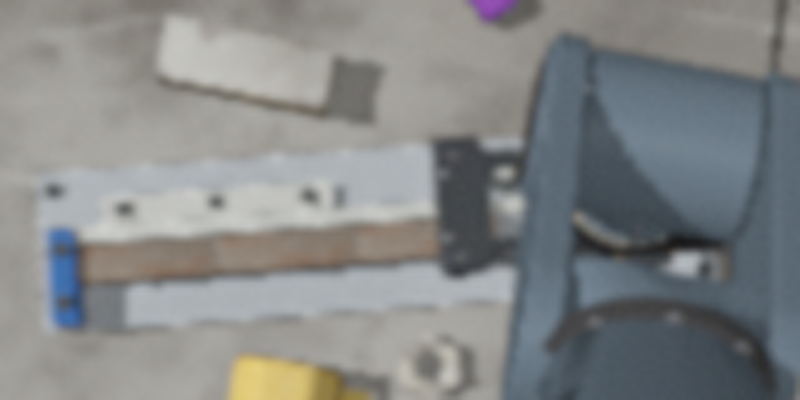

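```bash
python3 - <<'E'
from h import *
def sc(P): p=proj("scene",P); return tuple(((p-np.array([145,165])+.39)*4.5).round(0))
s=np.array([.4809,.0243,.1183])
for dz in(.014,.018,.022):
  print(dz,[sc(s+[x-y*.06,y,dz]) for x,y in[(0,0),(-.0095,-.012),(-.0095,.012),(.0095,-.012),(.0095,.012)]])
im=cv2.imread("pics/s11.png")
cv2.imwrite("pics/s11z.png",cv2.resize(im[90:290,480:700],None,fx=3,fy=3,interpolation=cv2.INTER_CUBIC))
# keeper red mask centroid line in scene
raw=viewer.grab_frame("scene").astype(int);m=((raw[...,2]-raw[...,1]>60)&(np.indices(raw.shape[:2])[1]<300)&(np.indices(raw.shape[:2])[1]>255)&(np.indices(raw.shape[:2])[0]>205)&(np.indices(raw.shape[:2])[0]<240))
ys,xs=np.nonzero(m);print(xs.min(),xs.max(),[(x,ys[xs==x].mean(),ys[xs==x].min(),ys[xs==x].max()) for x in range(xs.min(),xs.max()+1,5)])
for x in(267,280,294):
  y=ys[xs==x].mean(); print(pt("scene",(x,y),.0275).round(4))
E
```

```text
0.014 [(np.float64(540.0), np.float64(189.0)), (np.float64(550.0), np.float64(208.0)), (np.float64(508.0), np.float64(189.0)), (np.float64(572.0), np.float64(188.0)), (np.float64(531.0), np.float64(170.0))]
0.018 [(np.float64(541.0), np.float64(182.0)), (np.float64(550.0), np.float64(201.0)), (np.float64(508.0), np.float64(183.0)), (np.float64(573.0), np.float64(181.0)), (np.float64(531.0), np.float64(164.0))]
0.022 [(np.float64(541.0), np.float64(176.0)), (np.float64(550.0), np.float64(195.0)), (np.float64(508.0), np.float64(177.0)), (np.float64(573.0), np.float64(175.0)), (np.float64(532.0), np.float64(157.0))]
265 294 [(265, np.float64(222.0), np.int64(221), np.int64(223)), (270, np.float64(223.0), np.int64(221), np.int64(225)), (275, np.float64(223.5), np.int64(221), np.int64(226)), (280, np.float64(223.5), np.int64(221), np.int64(226)), (285, np.float64(224.0), np.int64(222), np.int64(226)), (290, np.float64(224.5), np.int64(222), np.int64(227))]
[0.5343 0.0533 0.0275]
[0.5527 0.0266 0.0275]
[0.5757 0.     0.0275]
```

View pics/s11z.png

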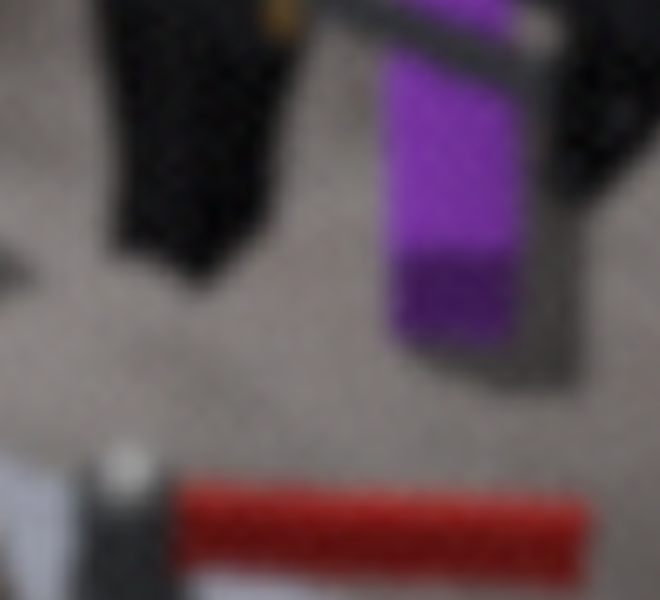

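Emit:
{"name": "step_arm", "arguments": {
  "claw": [1,1,1,1,1],
  "dp": [
    [0,0.1,0.8],
    [0,0.1,0.8],
    [0,0,0.8],
    [0,0,0],
    [0,0,0]
  ],
  "twist": [
    [-0.08,-0.1,-0.13],
    [0,0,0],
    [0,0,0],
    [0,0,0],
    [0,0,0]
  ]
}}

```text
clock: 11.75
position: [0.5668, 0.0417, 0.1032]
eef_rot: [[-0.03, -0.065, 0.997], [0.006, 0.998, 0.065], [-1.0, 0.008, -0.029]]
force: [0.3, 0.5, -0.3]
width: 0.0002
```

```bash
python3 st.py .578 .038 .03
```

```text
t 11.75 p [0.5668 0.0417 0.1032] F [ 0.3  0.5 -0.3] w 0.000232699493624788
[[-0.0298 -0.0649  0.9974]
 [ 0.0062  0.9979  0.0651]
 [-0.9995  0.0081 -0.0293]]
q [-0.12  0.58  1.64  0.    0.95 -1.76]
units to target [ 1.821 -0.125  0.326]
```

Emit:
{"name": "step_arm", "arguments": {
  "claw": [1,1,1,1,1,1,1],
  "dp": [
    [0,-0.1,0.33],
    [0,0,0],
    [0.4,0,0],
    [0.4,0,0],
    [0.4,0,0],
    [0.4,0,0],
    [0,0,0]
  ],
  "twist": [
    [0,-0.34,-0.09],
    [0,0,0],
    [0,0,0],
    [0,0,0],
    [0,0,0],
    [0,0,0],
    [0,0,0]
  ]
}}

```text
clock: 12.45
position: [0.5736, 0.0383, 0.0347]
eef_rot: [[-0.006, -0.063, 0.998], [0.001, 0.998, 0.063], [-1.0, 0.002, -0.006]]
force: [-0.7, 0.1, 0.9]
width: 0.0005
```

```bash
python3 st.py .578 .038 .0; python3 look.py 12
```

```text
t 12.45 p [0.5736 0.0383 0.0347] F [-0.7  0.1  0.9] w 0.0004735920442641111
[[-0.0063 -0.0632  0.998 ]
 [ 0.0013  0.998   0.0632]
 [-1.      0.0017 -0.0062]]
q [-0.13  0.69  1.68  0.    0.78 -1.76]
units to target [ 0.866 -0.016  0.114]
```

View pics/s12.png

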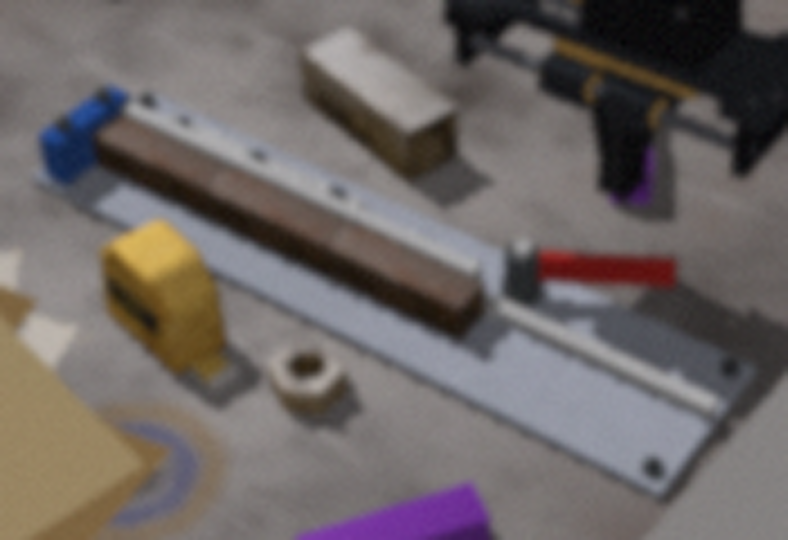

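```bash
python3 - <<'E'
from h import *
print(pt("scene",S(633,202),0),pt("scene",S(627,202),.058),pt("top",T(515,70),.0))
E
```

```text
[0.63277313 0.06263515 0.        ] [0.57268437 0.03024442 0.058     ] [0.62441498 0.07334535 0.        ]
```

Emit:
{"name": "step_arm", "arguments": {
  "claw": [1,1,1,1],
  "dp": [
    [0.3,0,0.1],
    [0.3,0,0.02],
    [0.2,0,0.02],
    [0,0,0]
  ],
  "twist": [
    [0,-0.05,0],
    [0,0,0],
    [0,0,0],
    [0,0,0]
  ]
}}

```text
clock: 12.95
position: [0.5835, 0.0382, 0.0044]
eef_rot: [[0.008, -0.063, 0.998], [0.0, 0.998, 0.063], [-1.0, 0.0, 0.008]]
force: [0.7, 0.2, -0.6]
width: 0.0006
```

```bash
python3 st.py .578 .038 .0; python3 look.py 13
```

```text
t 12.95 p [0.5835 0.0382 0.0044] F [ 0.7  0.2 -0.6] w 0.000639023469108433
[[ 7.50e-03 -6.32e-02  9.98e-01]
 [ 5.00e-04  9.98e-01  6.32e-02]
 [-1.00e+00  0.00e+00  7.50e-03]]
q [-0.13  0.74  1.68  0.    0.72 -1.76]
units to target [ 0.11   0.002 -0.138]
```

View pics/s13.png

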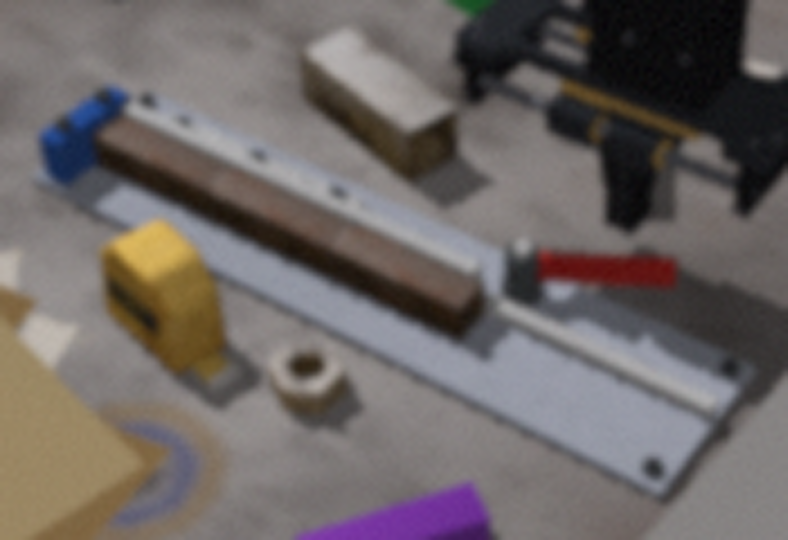

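```bash
cat > path.py <<'E'
import numpy as np
H=np.array([.522,.067]);yaw=.066
c,s=np.cos(yaw),np.sin(yaw);A=np.array([[c,-s],[s,c]])
for th in np.arange(2.0,-.01,-.2):
    d=np.array([-np.cos(th),-np.sin(th)]);n=np.array([np.sin(th),-np.cos(th)])
    p=.055*d+n*(.0035+.0095*abs(n[0])+.0095*abs(n[1]))
    print(round(th,2),"world",(H+A@p).round(4),"jig",(p*1000).round(1))
E
python3 path.py
```

```text
2.0 world [0.5623 0.0263] jig [ 37.5 -43.3]
1.8 world [0.5523 0.0187] jig [ 27.  -50.2]
1.6 world [0.5404 0.0135] jig [ 14.9 -54.6]
1.4 world [0.5306 0.0108] jig [  4.9 -56.7]
1.2 world [0.5206 0.0098] jig [ -5.2 -57. ]
1.0 world [0.51   0.0108] jig [-15.7 -55.3]
0.8 world [0.4993 0.0141] jig [-26.2 -51.3]
0.6 world [0.4891 0.0199] jig [-36.  -44.8]
0.4 world [0.48  0.028] jig [-44.4 -36.1]
0.2 world [0.4728 0.0384] jig [-51.  -25.3]
0.0 world [0.468  0.0504] jig [-55. -13.]
```

Emit:
{"name": "step_arm", "arguments": {
  "claw": [1,1],
  "dp": [
    [0.1,-0.1,0],
    [0,0,0]
  ],
  "twist": [
    [0,0.08,0],
    [0,0,0]
  ]
}}

```text
clock: 13.25
position: [0.5846, 0.0339, 0.0015]
eef_rot: [[0.002, -0.063, 0.998], [-0.0, 0.998, 0.063], [-1.0, -0.001, 0.002]]
force: [-0.2, 0.4, 0.7]
width: 0.0006
```

Emit:
{"name": "step_arm", "arguments": {
  "claw": [1,1,1,1,1,1],
  "dp": [
    [0,-0.08,-0.2],
    [0,-0.08,-0.2],
    [0,-0.08,-0.2],
    [0,-0.08,-0.2],
    [0,-0.04,-0.15],
    [0,0,0]
  ],
  "twist": [
    [0,0,0],
    [0,0,0],
    [0,0,0],
    [0,0,0],
    [0,0,0],
    [0,0,0]
  ]
}}

```text
clock: 13.85
position: [0.5448, 0.0153, 0.0023]
eef_rot: [[0.004, -0.063, 0.998], [-0.0, 0.998, 0.063], [-1.0, -0.001, 0.004]]
force: [0.5, -0.5, 0.2]
width: 0.0005
```

```bash
python3 st.py .5306 .0098 .0; python3 look.py 14
```

```text
t 13.85 p [0.5448 0.0153 0.0023] F [ 0.5 -0.5  0.2] w 0.0005101932062291498
[[ 4.30e-03 -6.25e-02  9.98e-01]
 [-5.00e-04  9.98e-01  6.25e-02]
 [-1.00e+00 -7.00e-04  4.20e-03]]
q [-0.18  0.72  1.78  0.    0.65 -1.81]
units to target [ 0.056 -0.114 -0.362]
```

View pics/s14.png

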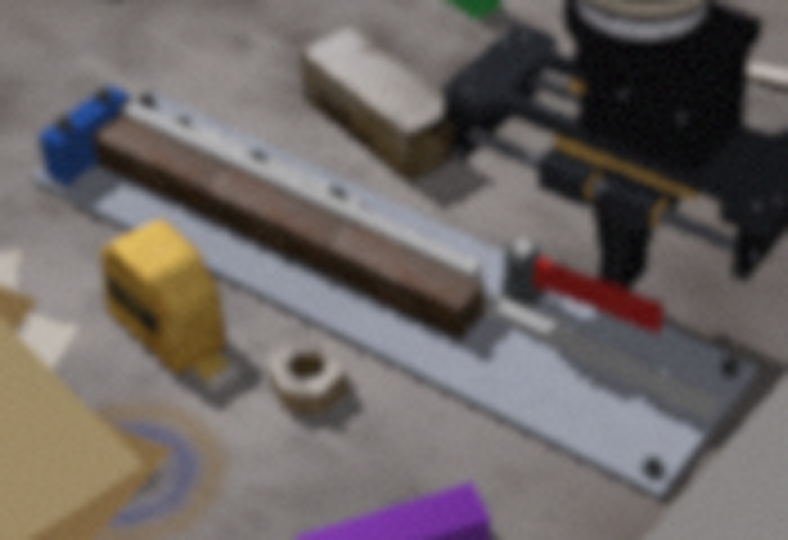

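Emit:
{"name": "step_arm", "arguments": {
  "claw": [1,1,1,1,1,1],
  "dp": [
    [0,-0.06,-0.18],
    [0,-0.06,-0.18],
    [0,0,-0.17],
    [0,0.01,-0.17],
    [0,0.02,-0.17],
    [0,0,0]
  ],
  "twist": [
    [0,0,0],
    [0,0,0],
    [0,0,0],
    [0,0,0],
    [0,0,0],
    [0,0,0]
  ]
}}

```text
clock: 14.55
position: [0.5103, 0.0094, 0.0024]
eef_rot: [[0.009, -0.063, 0.998], [-0.001, 0.998, 0.063], [-1.0, -0.001, 0.009]]
force: [0.1, -0.1, -0.1]
width: 0.0005
```

```bash
python3 st.py .4891 .0199 .001; python3 look.py 15
```

```text
t 14.55 p [0.5103 0.0094 0.0024] F [ 0.1 -0.1 -0.1] w 0.0005288982958019707
[[ 9.00e-03 -6.29e-02  9.98e-01]
 [-8.00e-04  9.98e-01  6.30e-02]
 [-1.00e+00 -1.40e-03  8.90e-03]]
q [-0.2   0.69  1.87  0.    0.57 -1.84]
units to target [ 0.03   0.296 -0.513]
```

View pics/s15.png

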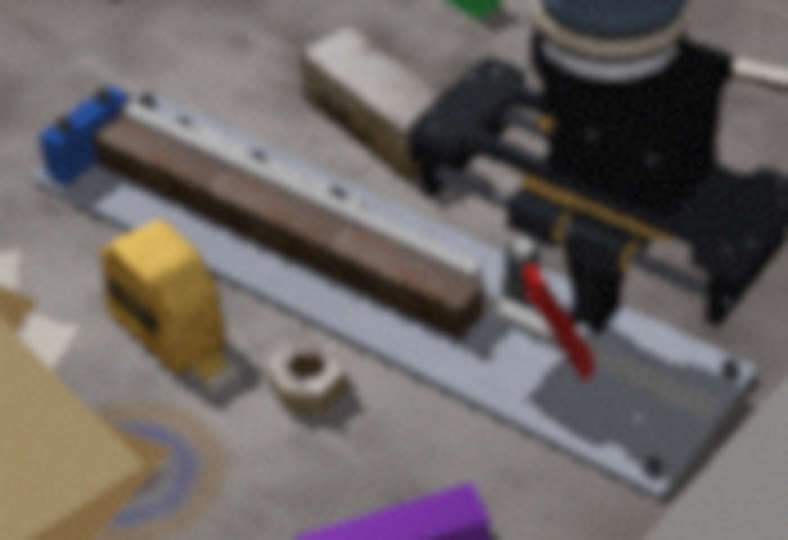

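Emit:
{"name": "step_arm", "arguments": {
  "claw": [1,1,1,1,1,1,1],
  "dp": [
    [0,0.04,-0.14],
    [0,0.06,-0.13],
    [0,0.08,-0.12],
    [0,0.09,-0.1],
    [0,0.1,-0.09],
    [0,0.1,-0.08],
    [0,0,0]
  ],
  "twist": [
    [0,0.03,0],
    [0,0.03,0],
    [0,0,0],
    [0,0,0],
    [0,0,0],
    [0,0,0],
    [0,0,0]
  ]
}}

```text
clock: 15.35
position: [0.483, 0.0276, 0.0024]
eef_rot: [[0.007, -0.064, 0.998], [-0.002, 0.998, 0.064], [-1.0, -0.003, 0.007]]
force: [1.0, 0.1, -0.0]
width: 0.0004
```

```bash
python3 st.py .468 .050 .001; python3 look.py 16
```

```text
t 15.35 p [0.483  0.0276 0.0024] F [ 1.   0.1 -0. ] w 0.0004228728924409937
[[ 0.0072 -0.0637  0.9979]
 [-0.0022  0.998   0.0638]
 [-1.     -0.0027  0.007 ]]
q [-0.17  0.68  1.93 -0.    0.52 -1.81]
units to target [ 0.03   0.584 -0.34 ]
```

View pics/s16.png

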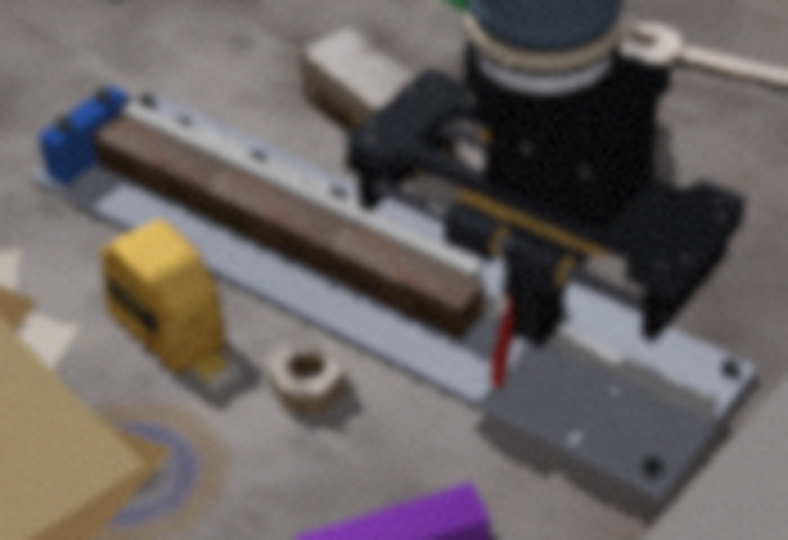

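Going well: the bar tip is at (498,380). I'll continue until it is shut against its limit.

Emit:
{"name": "step_arm", "arguments": {
  "claw": [1,1,1,1,1,1],
  "dp": [
    [0,0.08,-0.1],
    [0,0.1,-0.1],
    [0,0.1,-0.08],
    [0,0.1,-0.04],
    [0,0.06,0],
    [0,0.05,0]
  ],
  "twist": [
    [0,0.03,0],
    [0,0.03,0],
    [0,0,0],
    [0,0,0],
    [0,0,0],
    [0,0,0]
  ]
}}

```text
clock: 16.05
position: [0.4688, 0.0469, 0.0022]
eef_rot: [[0.003, -0.063, 0.998], [-0.003, 0.998, 0.063], [-1.0, -0.003, 0.002]]
force: [0.1, -0.8, -0.3]
width: 0.0003
```

```bash
python3 st.py .468 .050 .001; python3 look.py 17
```

```text
t 16.05 p [0.4688 0.0469 0.0022] F [ 0.1 -0.8 -0.3] w 0.00026193680195173716
[[ 0.0025 -0.0631  0.998 ]
 [-0.0031  0.998   0.0631]
 [-1.     -0.0033  0.0023]]
q [-0.14  0.67  1.96 -0.01  0.51 -1.77]
units to target [ 0.03   0.078 -0.016]
```

View pics/s17.png

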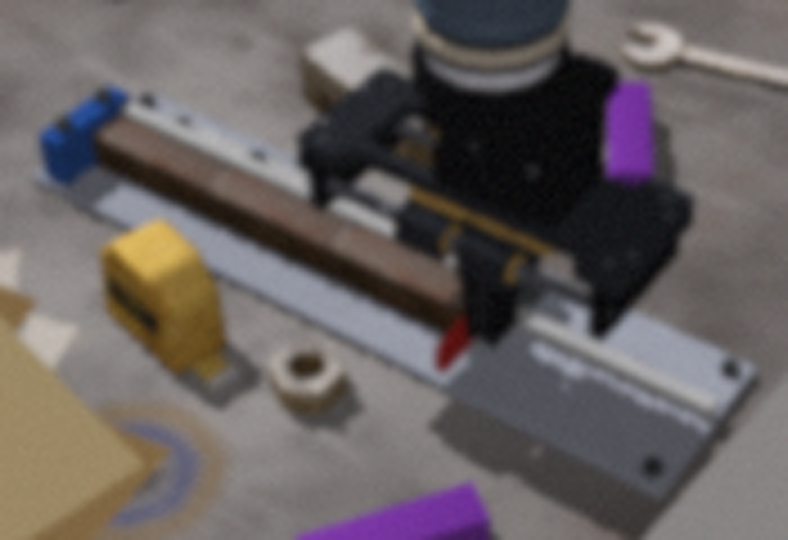

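Emit:
{"name": "step_arm", "arguments": {
  "claw": [1,1],
  "dp": [
    [0,0.06,0],
    [0,0.06,0]
  ],
  "twist": [
    [0,0,0],
    [0,0,0]
  ]
}}

```text
clock: 16.35
position: [0.4685, 0.0508, 0.0021]
eef_rot: [[0.002, -0.065, 0.998], [-0.005, 0.998, 0.065], [-1.0, -0.005, 0.002]]
force: [-0.9, -15.4, 1.0]
width: 0.0002
```

Emit:
{"name": "step_arm", "arguments": {
  "claw": [1,1],
  "dp": [
    [0,0.05,0],
    [0,0.05,0]
  ],
  "twist": [
    [0,0,0],
    [0,0,0]
  ]
}}

```text
clock: 16.55
position: [0.4685, 0.0505, 0.0022]
eef_rot: [[0.002, -0.072, 0.997], [-0.011, 0.997, 0.072], [-1.0, -0.012, 0.001]]
force: [-1.2, -13.4, -0.3]
width: 0.0002
```

The keeper is at its limit: 13–15 N and no further motion. I'll back straight off, lift away and check both views.

Emit:
{"name": "step_arm", "arguments": {
  "claw": [1,1,1,1,1,1,1,1,1,1],
  "dp": [
    [0,-0.2,0],
    [0,-0.4,0],
    [0,-0.4,0],
    [-0.6,-0.1,0],
    [-0.8,0,0],
    [-0.8,0,0],
    [-0.8,-0.5,0],
    [-0.5,-0.9,0],
    [0,-0.9,0],
    [0,-0.9,0]
  ],
  "twist": [
    [0,0,0],
    [0,0,0.1],
    [0,0,0],
    [0,0,0],
    [0,0,0],
    [0,0,0],
    [0,0,0],
    [0,0,0],
    [0,0,0],
    [0,0,0]
  ]
}}

```text
clock: 17.55
position: [0.4792, -0.1231, 0.1472]
eef_rot: [[-0.003, -0.076, 0.997], [0.001, 0.997, 0.076], [-1.0, 0.001, -0.003]]
force: [-0.3, 0.2, -1.2]
width: 0.0004
```

Emit:
{"name": "step_arm", "arguments": {
  "claw": [1,1,1,1,1,1,1,1],
  "dp": [
    [0,-0.9,0],
    [0,-0.9,0],
    [0,-0.9,0],
    [0,-0.9,0],
    [0,-0.9,0],
    [0,-0.9,0],
    [0,0,0],
    [0,0,0]
  ],
  "twist": [
    [0,0,0],
    [0,0,0],
    [0,0,0],
    [0,0,0],
    [0,0,0],
    [0,0,0],
    [0,0,0],
    [0,0,0]
  ]
}}

```text
clock: 18.35
position: [0.4939, -0.3517, 0.1463]
eef_rot: [[-0.0, -0.067, 0.998], [0.003, 0.998, 0.067], [-1.0, 0.003, 0.0]]
force: [0.5, 1.0, -0.4]
width: 0.0
```

```bash
python3 st.py; python3 look.py 18
```

```text
t 18.35 p [ 0.4939 -0.3517  0.1463] F [ 0.5  1.  -0.4] w 1.0992062326419666e-05
[[-1.000e-04 -6.730e-02  9.977e-01]
 [ 3.100e-03  9.977e-01  6.730e-02]
 [-1.000e+00  3.100e-03  1.000e-04]]
q [-0.8   0.56  1.53  0.    1.06 -2.44]
```

View pics/s18.png

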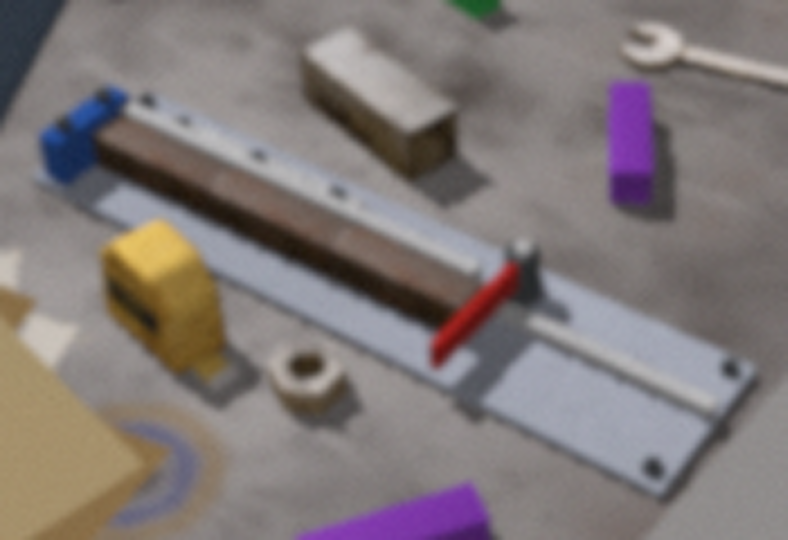

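View pics/t18.png

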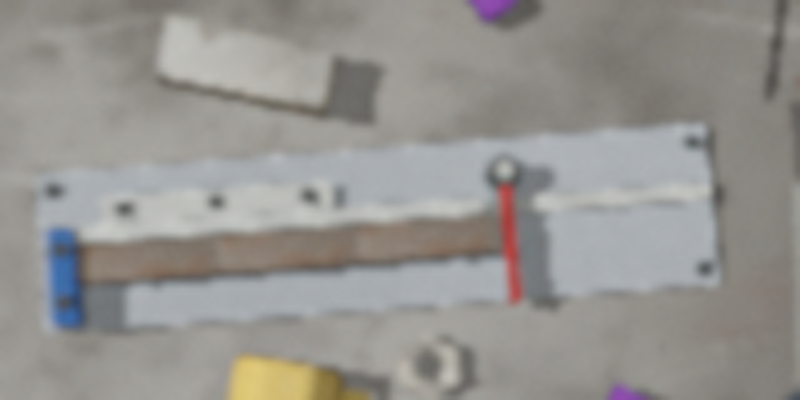

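Both views show the row closed up against the blue stop at top view (80,262). The keeper is square across the track from (505,180) to (516,300), right behind the row, and the arm is clear. I'm handing in.

```bash
python3 -c "
from plant import close_job
print(close_job())"
```

```text
the job is handed in; nothing more can be done
None
```

The three tubes are home against the blue end stop and the red keeper is shut across the track behind them. I handed the job in at about 18.5 s of the 51 s allowed.

- **Row:** I pushed only the rear tube's free end with the closed fingers, about 95 mm along the rail. It stopped advancing at a reading of about 19 N.
- **Keeper:** I swept it round with the fingertip until it stopped moving at about 13–15 N, then backed off and lifted the arm well clear.
- **Last pictures:** The scene and top views show the row straight, touching and at the stop. The keeper is square behind it. The tape measure, nut and spare tube are where they started, and the robot touches nothing.
- **Disagreement:** The closed fingertips ended roughly 18–24 mm above the reported tool point. The camera showed it, and a downward probe to 12 mm below plate level met nothing. I set the push and keeper heights to allow for this.
- **Not measured exactly:** I judged the keeper angle from its limit stop and the pictures. In the top view its slope is about 0.09 rad against a jig turn of 0.066. I took the difference as viewing perspective.

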